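# Put practice teeth away by colour, fit the double lid, lift the outer cover alone

## Robot

A 6-joint arm with a two-finger parallel gripper is mounted at the origin on the work surface. World frame = base frame: x ahead of the robot, y to its left, z up, the work surface at z = 0. Lengths are in m, angles in rad, forces in N, time in s.
With the tool pointing down it reaches from about 0.275 to 0.725 m from the base axis. Payload 15.9 kg.
Tool frame: the origin (TCP) lies midway between the tips of the shut fingers; the grasp point (between the pads) lies 19 mm behind it; z points along the fingers, y is the line along which they close (so a half turn about z gives the same grasp; the last joint's range is limited). The gripper opens to 85 mm and grips with 20 to 120 N. Pads are 22 mm wide; open, the fingers measure 114 mm over their backs; the gripper's body (76 mm by 85 mm) begins 54 mm behind the grasp point. The pads swing forward as they close: fully open they stand 13 mm farther back than shut.
Start: joints at [-1.224, 0.213, -0.034, 1.323, 0, 1.571], TCP at [0.17, -0.47, 0.205] pointing down, gripper open.
Joint ranges: [-2.98, 2.98], [-0.74, 1.72], [-1.14, 1.35], [-2.1, 2.04], [-1.57, 1.44], [-3.14, 3.14]. Speed limits (rad/s): [1.89, 1.89, 2.39, 2.57, 3.14, 3.14].

## Interface

Orientations are given as [roll, pitch, yaw] about the fixed x, y, z axes, in that order (R = Rz(yaw) Ry(pitch) Rx(roll)).
In Python, from workcell import manip gives the robot as it stands. The module is installed in compiled form; this text tells all that it offers.
- The arm moves only by the tool carry_out, never from a script. Its argument "rows" is a list of rows, each an object of numbers: "tx", "ty", "tz": the shift along the world's x, y, z scaled (see below); "ax", "ay", "az": the turn, a rotation vector about the world's x, y, z scaled (see below). A call has exactly 10 rows; each row shifts and turns the commanded pose from where the row before left it; what a row does not reach is not made up. The controller multiplies each number of a shift by 3 cm and each number of a turn by 0.1 rad. A row lasts 1/12 s, in which the tool goes at most 41.7 mm and 7.16 degrees, less where a joint would pass 70% of its speed; a pose out of reach is approached as far as the arm can. A call with a number of a shift or a turn outside -1 to 1 is refused whole. A call with a gripper value outside its range is refused whole. "fingers" is the opening, from -1 (shut) to 1 (fully open), set as the call begins (left out, the last holds). The fingers move at their own pace and stop on an object; "grip_force" is the grip in N (left out, the last holds). Time passes only in rows, so rows that do not move let the fingers close, or fill a call up. It gives the time, the measured TCP pose, the force, the opening and the grip force at its end, in the units of the state.
- manip.get_obs(): the state, without advancing time (a new reading comes with each control period).
- manip.capture(name): name is "scene" or "top" or "wrist"; returns the picture (420x560x3 uint8, red, green, blue); there is no depth.
- manip.camera_info(name): a dict with "mtx" (3x3 intrinsics, pixels), "dist_coeffs" ([k1, k2, p1, p2, k3] as OpenCV has them; the pictures are not rectified), "pose" (4x4, takes a point from camera to world coordinates); the wrist camera has in their place "T_tool_cam" (4x4, takes a point from camera to tool coordinates, whose origin is the TCP and whose axes are the flange's). Camera axes: x right, y up, looking along -z (the intrinsics and any distortion apply to the point x, -y, -z); pixel columns grow to the right and rows downward; lengths in m; the calibration is good to about 2 mm. A picture is of the moment at which its call begins: read the wrist's pose just before it. camera_info takes no time and is no camera call.
- manip.finish_job(): hands the job in; it is judged then, once.
The state is a dict: "clock": time; "qpos": joint angles; "qvel": joint speeds; "joint_efforts": joint torques, N m; "tcp_pos": TCP position; "tcp_rot": TCP orientation; "ft_force": force on the tool from outside, world axes, zero at the start; "torque": the same for the moment, N m; "grip_width": opening from 0.0 (shut) to 1.0 (fully open); "grasp_force": force on a finger pad.
Only numpy, scipy, OpenCV 4.12 (cv2) and the standard library are available. Lean on these libraries where they do the work, as an engineer would, in place of code of your own. Each camera call takes 0.05 s, during which the arm holds its last target. There are 200 camera calls.

## Task

Put the red-capped vial into the red tin and the blue-capped vial into the blue tin. Then close the red tin with the double lid: carry inner lid and metal cover together by the orange stem, lower them gently until the inner lid sits fully home on the rim, and let go; after that lift the metal cover off alone, level (the green collar is its grip), leaving the inner lid seated and undisturbed. Finish while still holding the cover up, at least 8 cm above where it lay on the tin; do not disturb the other things on the bench.

Things in the scene. Friction and masses are not known exactly. Their poses are not given: they have to be found in the camera images.
- tin_red: open round red tin, fixed to the bench, 100 mm outside diameter, 92 mm inside, 60 mm high, inner floor 4 mm up; origin at the centre of its underside, z up. The vial with the red cap and then the double lid belong here
- tin_blue: the same tin in blue, fixed to the bench, origin at the centre of its underside. The vial with the blue cap belongs here; it stays open. The two tins swap places from start to start
- vial_red_center (a point): loose upright vial, ivory body with a red cap of the same 26 mm diameter, 40 mm high in all, about 30 g; the point is its centre, 20 mm above its foot, z along the vial. The vials swap places
- vial_blue_center (a point): the same vial with a blue cap; the point is its centre, 20 mm above its foot, z along the vial
- inner_stem (a point): orange plastic inner lid of the nested double lid, about 120 g, standing on a 3 mm mat: its round upright stem, 20 mm thick, rises 58 mm above its flange, up through the cover. This point is on the stem's axis, 15 mm below its top and 15 mm above the top of the cover's green collar; z along the stem. Lifted by the stem, the inner lid carries the loose cover with it
- inner_seat (a point): same inner lid: centre of the underside of its flange (100 mm diameter, 5 mm thick), 48 mm below inner_stem. Under the flange is a tapered plug, 8 mm high, 80 mm diameter at its foot and 86 mm at its top, that enters the tin with 3 mm of play all round. Fully home, this point is level with the tin's rim, 60 mm above the tin's underside
- cover_collar (a point): aluminium outer cover, about 110 g, 112 mm diameter, lying loose on the flange (3 mm of side play): a 4 mm plate with a green collar, a ring 46 mm outside, 34 mm inside, 24 mm high, round the stem. The point is the collar's centre, 12 mm above the plate, 21 mm above inner_seat while in place; the stem's top is then 42 mm above it, so it must rise over 60 mm to clear the stem
- jaw_model: bystander: pink jaw model with white teeth, 70 x 64 x 28 mm, origin under its centre
- water: bystander: water bottle with blue cap, 60 mm diameter, 150 mm high, origin under its centre
- paste_jar: bystander: white jar with yellow lid, 56 mm diameter, 55 mm high, origin under its centre
- steel_bowl: bystander: steel bowl, 120 mm diameter, 45 mm high, origin under its centre
- elevator: bystander: dental elevator with grey handle, 160 mm long, lying on the bench
- spatula: bystander: plaster spatula with green handle, 200 mm long, lying on the bench

How it is judged:
On the way, in this order (a step that is already met when the one before it is completed fails the run):
1. each vial lies in the tin of its cap's colour (horizontal distance between vial_red_center and tin_red below 0.04 m and z of vial_red_center in the frame of tin_red below 0.042 m and horizontal distance between vial_blue_center and tin_blue below 0.04 m and z of vial_blue_center in the frame of tin_blue below 0.042 m), for 0.2 s.
2. the inner lid sits home on the red tin with the cover still lying on it, and the robot has let go of both (all of step 1 and horizontal distance between inner_seat and tin_red below 0.007 m and z of inner_seat in the frame of tin_red between 0.056 and 0.0625 m and angle between inner_seat's own z axis and vertical below 0.06 rad and z of cover_collar in the frame of inner_seat below 0.024 m and horizontal distance between cover_collar and inner_seat below 0.008 m and contact force between the fingers and inner_lid below 0.05 N and contact force between the fingers and cover below 0.05 N), for 0.2 s.
At the end, for the whole second after the job is handed in: Each vial is in the tin of its colour; the inner lid sits on the red tin (within 7 mm of centre, 2.5 mm of the rim, 0.06 rad of level), untouched; the fingers hold the cover, still, 75 mm or more above where it lay, level within 0.2 rad, carried by nothing else (all of step 1 and horizontal distance between inner_seat and tin_red below 0.007 m and z of inner_seat in the frame of tin_red between 0.056 and 0.0625 m and angle between inner_seat's own z axis and vertical below 0.06 rad and z of cover_collar in the frame of inner_seat above 0.096 m and angle between cover_collar's own z axis and vertical below 0.2 rad and contact force between the fingers and cover above 1 N and contact force between each of cover, the arm, the fingers and inner_lid below 0.05 N and contact force between cover and water below 0.05 N and linear speed of cover below 0.03 m/s and linear speed of inner_lid below 0.02 m/s); the arm keeps its last pose, push and grip.
It fails at once if the cover leaves the inner lid (raised over 15 mm from it) while the inner lid is not sitting home on the red tin (z of cover_collar in the frame of inner_seat above 0.036 m and not (horizontal distance between inner_seat and tin_red below 0.007 m and z of inner_seat in the frame of tin_red between 0.056 and 0.0625 m and angle between inner_seat's own z axis and vertical below 0.06 rad)).
It fails at once if the inner lid is slammed or pressed on the red tin with over 60 N (contact force between inner_lid and tin_red above 60 N).
It fails at once if a bystander (jaw model, bottle, jar, bowl, elevator or spatula) is pushed over 40 mm from its place (distance of any of jaw_model, water, paste_jar, steel_bowl, elevator, spatula from where it was at the start of the episode above 0.04 m).
It also fails if it takes over 67 s, if anything falls off the work surface, if the arm or the gripper's body presses on something with over 40 N, if the wrist force passes 120 N, or if a joint passes its speed limit or range.

## Working session

There is one attempt and no reset: what is moved stays moved. The work goes in short steps, Python scripts to look and compute and a tool call to move; the robot and the scene stay as the last step left them, time stands still between calls to the robot, and variables do not carry over. Pictures are saved under pics/ and viewed, at most 10 in all, crops included, and the job is handed in when it is done.

Besides the shell and the picture viewer there is one more tool, called after "Emit:" in YAML: its name, and indented under it one key for each argument. carry_out: Moves the arm, as the interface text tells. Its arguments: {"type":"object","properties":{"rows":{"type":"array","items":{"type":"object","properties":{"tx":{"type":"number"},"ty":{"type":"number"},"tz":{"type":"number"},"ax":{"type":"number"},"ay":{"type":"number"},"az":{"type":"number"}}}},"fingers":{"type":"number"},"grip_force":{"type":"number"}},"required":["rows"]}

```bash
mkdir -p pics; python3 - <<'E'
from workcell import manip
import cv2,numpy as np
o=manip.get_obs();print(o)
for n in("scene","top"):
    im=manip.capture(n);cv2.imwrite(f"pics/{n}0.png",im[:,:,::-1]);c=manip.camera_info(n);print(n,np.round(c["mtx"],1).tolist(),c["dist_coeffs"],np.round(c["pose"],3).tolist())
print(manip.camera_info("wrist"))
E
```

```text
{'clock': 0.0, 'qpos': array([-1.22398526e+00,  2.13339933e-01, -3.50441351e-02,  1.32351078e+00,
        4.68423926e-05,  1.57076649e+00]), 'qvel': array([ 0.00024518,  0.0014964 , -0.00084652,  0.00052093, -0.00060744,
        0.00120303]), 'joint_efforts': array([ 1.34571073e-03, -6.86168146e+01,  4.87116516e+01,  1.79980957e-02,
        1.35515702e-04,  1.37667337e-05]), 'tcp_pos': array([ 0.16984034, -0.46987954,  0.20473023]), 'tcp_rot': array([-3.14049413e+00, -4.68751446e-05,  3.46840858e-01]), 'ft_force': array([-0.46612415,  0.00494442,  0.08279461]), 'torque': array([ 0.06827337, -0.01329737,  0.01067291]), 'grasp_force': 0.0, 'grip_width': 1.0001870205712378}
scene [[448.8, 0.0, 279.6], [0.0, 448.8, 207.5], [0.0, 0.0, 1.0]] [0.03163907 0.         0.         0.         0.        ] [[-0.696, -0.512, 0.503, 1.142], [0.718, -0.478, 0.506, 0.563], [-0.019, 0.713, 0.701, 0.842], [0.0, 0.0, 0.0, 1.0]]
top [[436.9, 0.0, 282.5], [0.0, 436.9, 216.2], [0.0, 0.0, 1.0]] [-0.00999704  0.          0.          0.          0.        ] [[-0.013, 0.984, -0.178, 0.346], [-1.0, -0.014, -0.003, -0.024], [-0.005, 0.177, 0.984, 1.304], [0.0, 0.0, 0.0, 1.0]]
{'mtx': array([[293.28409998,   0.        , 281.01763315],
       [  0.        , 293.28409998, 212.74071791],
       [  0.        ,   0.        ,   1.        ]]), 'dist_coeffs': array([-0.0562009,  0.       ,  0.       ,  0.       ,  0.       ]), 'T_tool_cam': array([[ 1.08515762e-03,  9.65086237e-01,  2.61930100e-01,
         6.76364941e-02],
       [ 9.99999271e-01, -9.08547713e-04, -7.95364637e-04,
         1.39887263e-04],
       [-5.29619471e-04,  2.61930772e-01, -9.65086520e-01,
        -1.67250101e-01],
       [ 0.00000000e+00,  0.00000000e+00,  0.00000000e+00,
         1.00000000e+00]])}
```

View pics/top0.png

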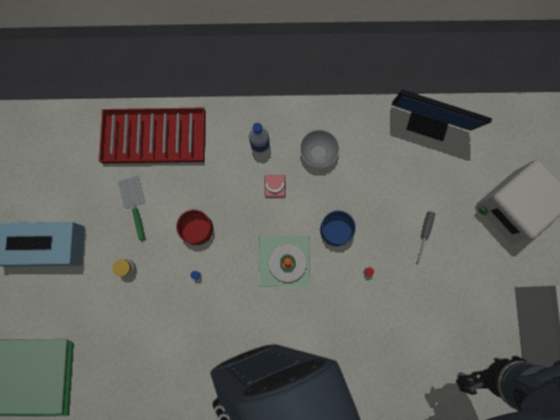

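View pics/scene0.png

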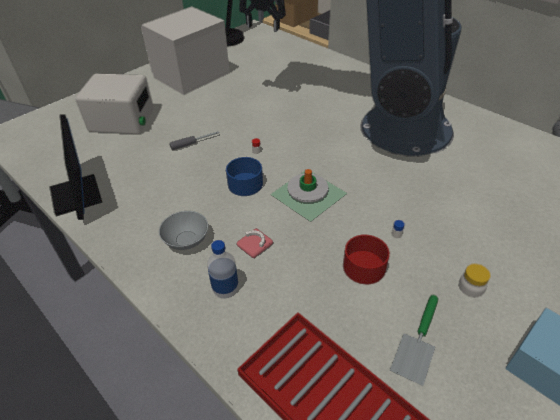

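The top picture shows the red tin at (195,228), the blue tin at (338,228), the blue vial at (196,276), the red vial at (369,272) and the double lid at (288,262). The bottle, bowl, jaw model, jar, spatula and elevator all stand well clear of these.

```bash
cat > h.py <<'E'
import cv2,numpy as np
from workcell import manip
from scipy.spatial.transform import Rotation as R
from scipy.optimize import least_squares
def rays(n,uv,T=None):
    c=manip.camera_info(n);P=c["pose"] if T is None else T
    p=cv2.undistortPoints(np.array(uv,float).reshape(-1,1,2),c["mtx"],c["dist_coeffs"])[:,0]
    d=np.c_[p[:,0],-p[:,1],-np.ones(len(p))]@P[:3,:3].T
    return P[:3,3],d
def onz(n,uv,z,T=None):
    o,d=rays(n,uv,T);return o+d*((z-o[2])/d[:,2:])
def tri(o1,d1,o2,d2):
    A=0;b=0
    for o,d in((o1,d1),(o2,d2)):
        d=d/np.linalg.norm(d);M=np.eye(3)-np.outer(d,d);A=A+M;b=b+M@o
    return np.linalg.solve(A,b)
def mask(im,col):
    h,s,v=[x.astype(int) for x in cv2.split(cv2.cvtColor(im,cv2.COLOR_RGB2HSV))]
    f={'red':((h<5)|(h>172))&(s>150),'blue':(h>105)&(h<125)&(s>140),'orange':(h>=5)&(h<17)&(s>150),'green':(h>50)&(h<85)&(s>120),
       'white':(s<40)&(v>170)}[col]
    return (f&(v>40)).astype(np.uint8)
def blobs(m,box,amin=8):
    x0,y0,x1,y1=box;q=np.zeros_like(m);q[y0:y1,x0:x1]=m[y0:y1,x0:x1]
    cs,_=cv2.findContours(q,cv2.RETR_EXTERNAL,cv2.CHAIN_APPROX_NONE)
    return sorted([c[:,0] for c in cs if len(c)>=amin],key=len)[::-1]
def cen(m,box):
    x0,y0,x1,y1=box;y,x=np.nonzero(m[y0:y1,x0:x1]);return np.array([x.mean()+x0,y.mean()+y0]),len(x)
def fitc(p,r,nadir):
    p=p[:,:2];c=p.mean(0)
    for _ in range(4):
        q=p[(p-c)@(c-nadir)>0]
        s=least_squares(lambda c:np.linalg.norm(q-c,axis=1)-r,c,loss='soft_l1',f_scale=.002);c=s.x
    return c,np.sqrt(np.mean(s.fun**2))
def wristT():
    o=manip.get_obs();T=np.eye(4);T[:3,:3]=R.from_euler('xyz',o['tcp_rot']).as_matrix();T[:3,3]=o['tcp_pos'];return T@manip.camera_info("wrist")["T_tool_cam"]
E
python3 - <<'E'
from h import *
I={n:cv2.imread(f"pics/{n}0.png")[:,:,::-1].copy() for n in("top","scene")}
B={'vred':('red',(355,260,385,285),(245,132,268,150)),'vblue':('blue',(185,262,208,290),(388,215,410,233)),
'stem':('orange',(270,245,308,280),(295,160,320,195)),'collar':('green',(270,245,308,280),(295,165,320,195))}
for k,(c,b1,b2) in B.items():
    a,n1=cen(mask(I['top'],c),b1);b,n2=cen(mask(I['scene'],c),b2)
    o1,d1=rays('top',[a]);o2,d2=rays('scene',[b])
    print(k,a.round(1),n1,b.round(1),n2,tri(o1,d1[0],o2,d2[0]).round(4),'top z.035',onz('top',[a],.035).round(4))
for k,c,b1,b2 in(('tred','red',(170,200,220,252),(335,230,395,290)),('tblue','blue',(312,203,362,252),(220,152,270,200))):
    for n,b in(('top',b1),('scene',b2)):
        bl=blobs(mask(I[n],c),b)[0]
        print(k,n,len(bl),*fitc(onz(n,bl,.06),.05,manip.camera_info(n)["pose"][:2,3]))
E
```

```text
vred [368.9 271.5] 44 [255.6 142.1] 50 [ 0.4098 -0.268   0.0353] top z.035 [[ 0.4092 -0.2674  0.035 ]]
vblue [194.9 274.9] 41 [398.6 225.1] 75 [0.4066 0.2352 0.0336] top z.035 [[0.4064 0.235  0.035 ]]
stem [287.1 261.8] 82 [307.8 176.3] 91 [ 0.4393 -0.0324  0.0556] top z.035 [[ 0.4404 -0.0319  0.035 ]]
collar [nan nan] 0 [307.7 184.5] 127 [nan nan nan] top z.035 [[nan nan nan]]
tred top 94 [0.5412506  0.23362258] 0.0026342455427082363
tred scene 137 [0.55005112 0.24000467] 0.0015350749810746174
tblue top 103 [ 0.52991014 -0.17243866] 0.0036004408744303713
tblue scene 113 [ 0.54116202 -0.17610574] 0.0022227882228863217h.py:27: RuntimeWarning: Mean of empty slice.
  x0,y0,x1,y1=box;y,x=np.nonzero(m[y0:y1,x0:x1]);return np.array([x.mean()+x0,y.mean()+y0]),len(x)
  ret = ret.dtype.type(ret / rcount)
```

Emit:
carry_out:
  rows:
    - {"tx":0.9,"ty":0.75,"tz":-0.3}
    - {"tx":0.9,"ty":0.75,"tz":-0.3}
    - {"tx":0.9,"ty":0.75,"tz":-0.3}
    - {"tx":0.9,"ty":0.75,"tz":-0.3}
    - {"tx":0.9,"ty":0.75,"tz":-0.3}
    - {"tx":0.9,"ty":0.75,"tz":-0.3}
    - {"tx":0.9,"ty":0.75,"tz":-0.3}
    - {"tx":0.9,"ty":0.75,"tz":-0.3}
    - {"tx":0.7,"ty":0.75,"tz":-0.3}
    - {}
  fingers: 0.3

```text
invalid input at $.rows[0]: expected keys tx, ty, tz, ax, ay, az
```

```bash
cat > w.py <<'E'
import sys
from h import *
T=wristT();im=manip.capture("wrist");cv2.imwrite(f"pics/{sys.argv[1]}.png",im[:,:,::-1])
o=manip.get_obs();print(o['clock'],o['tcp_pos'].round(4),o['tcp_rot'].round(3),o['qpos'].round(2))
for c in('red','blue','orange','green'):
    for b in blobs(mask(im,c),(0,0,560,420),15)[:4]:
        u=b.mean(0);M=cv2.moments(b);u=(M['m10']/M['m00'],M['m01']/M['m00']) if M['m00'] else u
        print(c,len(b),np.round(u),'z.04',onz("wrist",[u],.04,T)[0][:2].round(4),'z0.06 tin',*(np.round(x,4) for x in fitc(onz("wrist",b,.06,T),.05,T[:2,3])) if len(b)>150 else ())
E
python3 w.py w1
```

```text
0.15 [ 0.1699 -0.47    0.2049] [-3.141  0.     0.347] [-1.22  0.21 -0.03  1.32 -0.    1.57]
```

View pics/w1.png

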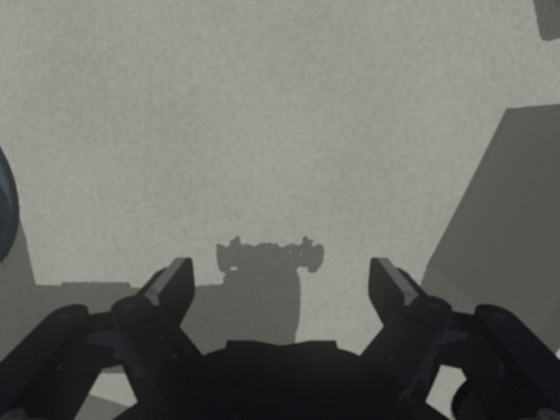

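The call was refused because every row needs all six keys, so the arm hasn't moved. The picture shows only bare bench between the fingers at (190–370, 280).

Emit:
carry_out:
  rows:
    - {"tx":0.9,"ty":0.75,"tz":-0.3,"ax":0,"ay":0,"az":0}
    - {"tx":0.9,"ty":0.75,"tz":-0.3,"ax":0,"ay":0,"az":0}
    - {"tx":0.9,"ty":0.75,"tz":-0.3,"ax":0,"ay":0,"az":0}
    - {"tx":0.9,"ty":0.75,"tz":-0.3,"ax":0,"ay":0,"az":0}
    - {"tx":0.9,"ty":0.75,"tz":-0.3,"ax":0,"ay":0,"az":0}
    - {"tx":0.9,"ty":0.75,"tz":-0.3,"ax":0,"ay":0,"az":0}
    - {"tx":0.9,"ty":0.75,"tz":-0.3,"ax":0,"ay":0,"az":0}
    - {"tx":0.9,"ty":0.75,"tz":-0.3,"ax":0,"ay":0,"az":0}
    - {"tx":0.7,"ty":0.75,"tz":-0.3,"ax":0,"ay":0,"az":0}
    - {"tx":0,"ty":0,"tz":0,"ax":0,"ay":0,"az":0}
  fingers: 0.3

```text
clock: 0.98
tcp_pos: [0.4091, -0.2639, 0.1224]
tcp_rot: [-3.139, 0.0, 0.351]
ft_force: [-0.8, 0.1, -0.7]
grip_width: 0.648
grasp_force: 0.0
```

```bash
python3 w.py w2
```

```text
1.0333 [ 0.4078 -0.2655  0.1231] [-3.14e+00  1.00e-03  3.51e-01] [-0.58  0.22 -0.24  1.12  0.    2.21]
red 69 [286. 211.] z.04 [ 0.4119 -0.2677] z0.06 tin
blue 344 [239.  40.] z.04 [ 0.5277 -0.1858] z0.06 tin [ 0.5048 -0.2072] 0.0131
orange 150 [16. 78.] z.04 [ 0.4421 -0.0168] z0.06 tin
green 215 [38. 82.] z.04 [ 0.4453 -0.0363] z0.06 tin [ 0.4418 -0.1011] 0.0113
```

View pics/w2.png

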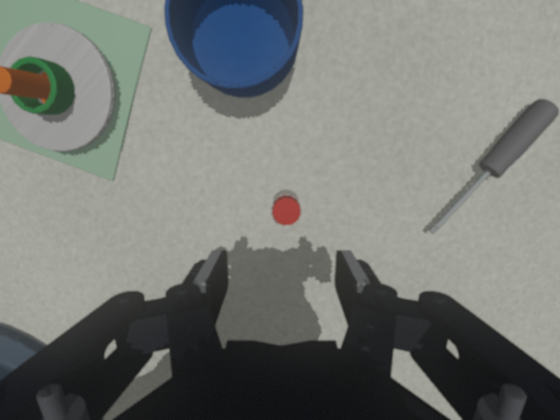

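The red cap is centred at (286,211), which is (0.411,-0.268) on the bench. The blue tin is at (235,40) and the lid is on the left at (50,85).

Emit:
carry_out:
  rows:
    - {"tx":0.13,"ty":0,"tz":-0.6,"ax":0,"ay":0,"az":0}
    - {"tx":0,"ty":0,"tz":-0.8,"ax":0,"ay":0,"az":0}
    - {"tx":0,"ty":0,"tz":-0.8,"ax":0,"ay":0,"az":0}
    - {"tx":0,"ty":0,"tz":-0.7,"ax":0,"ay":0,"az":0}
    - {"tx":0,"ty":0,"tz":-0.5,"ax":0,"ay":0,"az":0}
    - {"tx":0,"ty":0,"tz":-0.3,"ax":0,"ay":0,"az":0}
    - {"tx":0,"ty":0,"tz":-0.2,"ax":0,"ay":0,"az":0}
    - {"tx":0,"ty":0,"tz":0,"ax":0,"ay":0,"az":0}
    - {"tx":0,"ty":0,"tz":0,"ax":0,"ay":0,"az":0}
    - {"tx":0,"ty":0,"tz":0,"ax":0,"ay":0,"az":0}

```text
clock: 1.87
tcp_pos: [0.4114, -0.2682, 0.0081]
tcp_rot: [3.141, -0.001, 0.347]
ft_force: [0.1, 0.6, 0.5]
grip_width: 0.648
grasp_force: 0.0
```

Emit:
carry_out:
  rows:
    - {"tx":0,"ty":0,"tz":0,"ax":0,"ay":0,"az":0}
    - {"tx":0,"ty":0,"tz":0,"ax":0,"ay":0,"az":0}
    - {"tx":0,"ty":0,"tz":0,"ax":0,"ay":0,"az":0}
    - {"tx":0,"ty":0,"tz":0,"ax":0,"ay":0,"az":0}
    - {"tx":0,"ty":0,"tz":0,"ax":0,"ay":0,"az":0}
    - {"tx":0,"ty":0,"tz":0,"ax":0,"ay":0,"az":0}
    - {"tx":0,"ty":0,"tz":0,"ax":0,"ay":0,"az":0}
    - {"tx":0,"ty":0,"tz":0.4,"ax":0,"ay":0,"az":0}
    - {"tx":0,"ty":0,"tz":0.8,"ax":0,"ay":0,"az":0}
    - {"tx":0,"ty":0,"tz":0.8,"ax":0,"ay":0,"az":0}
  fingers: -1
  grip_force: 30

```text
clock: 2.7
tcp_pos: [0.4102, -0.2673, 0.0677]
tcp_rot: [-3.14, 0.001, 0.347]
ft_force: [1.2, -1.1, 0.5]
grip_width: 0.28
grasp_force: 29.5
```

Emit:
carry_out:
  rows:
    - {"tx":0,"ty":0.2,"tz":0.8,"ax":0,"ay":0,"az":0}
    - {"tx":0,"ty":0.6,"tz":0.8,"ax":0,"ay":0,"az":0}
    - {"tx":0.2,"ty":0.95,"tz":0.4,"ax":0,"ay":0,"az":0}
    - {"tx":0.2,"ty":1,"tz":0,"ax":0,"ay":0,"az":0}
    - {"tx":0.2,"ty":1,"tz":0,"ax":0,"ay":0,"az":0}
    - {"tx":0.2,"ty":1,"tz":0,"ax":0,"ay":0,"az":0}
    - {"tx":0.2,"ty":1,"tz":0,"ax":0,"ay":0,"az":0}
    - {"tx":0.2,"ty":1,"tz":0,"ax":0,"ay":0,"az":0}
    - {"tx":0.2,"ty":1,"tz":0,"ax":0,"ay":0,"az":0}
    - {"tx":0.2,"ty":1,"tz":0,"ax":0,"ay":0,"az":0}

```text
clock: 3.53
tcp_pos: [0.4589, -0.0037, 0.1275]
tcp_rot: [3.141, -0.0, 0.347]
ft_force: [0.8, -0.3, -0.0]
grip_width: 0.278
grasp_force: 29.5
```

Emit:
carry_out:
  rows:
    - {"tx":0.2,"ty":1,"tz":0,"ax":0,"ay":0,"az":0}
    - {"tx":0.2,"ty":1,"tz":0,"ax":0,"ay":0,"az":0}
    - {"tx":0.2,"ty":1,"tz":0,"ax":0,"ay":0,"az":0}
    - {"tx":0.2,"ty":1,"tz":0,"ax":0,"ay":0,"az":0}
    - {"tx":0.2,"ty":1,"tz":0,"ax":0,"ay":0,"az":0}
    - {"tx":0.2,"ty":1,"tz":0,"ax":0,"ay":0,"az":0}
    - {"tx":0.2,"ty":1,"tz":0,"ax":0,"ay":0,"az":0}
    - {"tx":0.2,"ty":0.6,"tz":0,"ax":0,"ay":0,"az":0}
    - {"tx":0,"ty":0.3,"tz":0,"ax":0,"ay":0,"az":0}
    - {"tx":0,"ty":0,"tz":0,"ax":0,"ay":0,"az":0}

```text
clock: 4.37
tcp_pos: [0.5146, 0.2126, 0.127]
tcp_rot: [-3.123, 0.0, 0.382]
ft_force: [-0.3, -0.4, -0.6]
grip_width: 0.277
grasp_force: 29.5
```

```bash
python3 w.py w3
```

```text
4.4167 [0.5143 0.2118 0.1271] [-3.124e+00  1.000e-03  3.810e-01] [ 0.38  0.35 -0.04  1.17  0.02  3.14]
red 614 [270. 174.] z.04 [0.5415 0.2348] z0.06 tin [0.5546 0.239 ] 0.0083
red 138 [281. 266.] z.04 [0.4645 0.1939] z0.06 tin
red 18 [279. 108.] z.04 [0.5952 0.2481] z0.06 tin
green 105 [96. 35.] z.04 [0.5953 0.4082] z0.06 tin
```

View pics/w3.png

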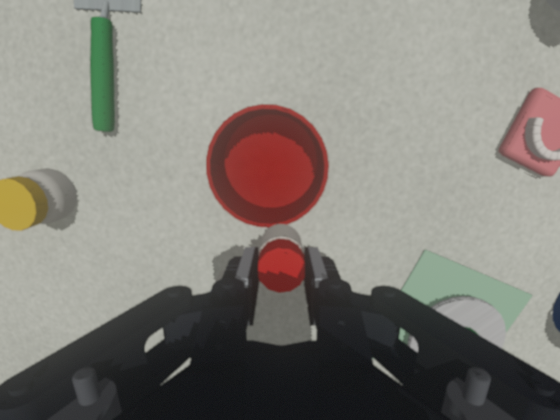

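The red tin's rim is a circle centred near (268,166), and the held red vial is at (281,265). Joint 6 has reached its limit, so the yaw must go up.

Emit:
carry_out:
  rows:
    - {"tx":0,"ty":0,"tz":0,"ax":0,"ay":0,"az":1}
    - {"tx":0,"ty":0,"tz":0,"ax":0,"ay":0,"az":1}
    - {"tx":0,"ty":0,"tz":0,"ax":0,"ay":0,"az":1}
    - {"tx":0,"ty":0,"tz":0,"ax":0,"ay":0,"az":1}
    - {"tx":0,"ty":0,"tz":0,"ax":0,"ay":0,"az":1}
    - {"tx":0,"ty":0,"tz":0,"ax":0,"ay":0,"az":1}
    - {"tx":0,"ty":0,"tz":0,"ax":0,"ay":0,"az":0}
    - {"tx":0,"ty":0,"tz":0,"ax":0,"ay":0,"az":0}
    - {"tx":0,"ty":0,"tz":0,"ax":0,"ay":0,"az":0}
    - {"tx":0,"ty":0,"tz":0,"ax":0,"ay":0,"az":0}

```text
clock: 5.25
tcp_pos: [0.5144, 0.2116, 0.1273]
tcp_rot: [-3.123, 0.0, 0.978]
ft_force: [-1.0, -0.2, -0.5]
grip_width: 0.277
grasp_force: 29.5
```

```bash
cat >> h.py <<'E'
def rim(im,col,box,T,z=.06,r=.05,cam="wrist"):
    "circle of known radius through the hull of the colour in the box, laid on plane z"
    bl=[b for b in blobs(mask(im,col),box) if len(b)>12]
    h=cv2.convexHull(np.vstack(bl))[:,0];p=onz(cam,h,z,T)[:,:2]
    s=least_squares(lambda c:np.linalg.norm(p-c[:2],axis=1)-c[2],[*p.mean(0),r],loss='soft_l1',f_scale=.001)
    return s.x.round(4),np.abs(s.fun).max().round(4)
E
python3 - <<'E'
from h import *
im=cv2.imread("pics/w3.png")[:,:,::-1].copy()
T=np.eye(4);T[:3,:3]=R.from_euler('xyz',[-3.124,.001,.381]).as_matrix();T[:3,3]=[.5143,.2118,.1271];T=T@manip.camera_info("wrist")["T_tool_cam"]
print(rim(im,'red',(200,95,335,232),T),T[:3,3])
T=wristT();im=manip.capture("wrist");cv2.imwrite("pics/w4.png",im[:,:,::-1]);o=manip.get_obs();print(o['tcp_pos'],o['tcp_rot'],o['qpos'].round(2))
for b in blobs(mask(im,'red'),(0,0,560,420),20):print(b.min(0),b.max(0),len(b))
E
```

```text
(array([0.5471, 0.2365, 0.047 ]), np.float64(0.0149)) [0.57835649 0.23343766 0.29425695]
[0.51446073 0.21167497 0.12728039] [-3.12340995e+00  8.17029229e-05  9.78282428e-01] [ 0.38  0.36 -0.03  1.19  0.01  2.54]
[238 125] [355 224] 612
[489   0] [559  44] 176
[259 240] [302 290] 175
[312 106] [334 118] 45
[295 104] [310 106] 31
```

Emit:
carry_out:
  rows:
    - {"tx":0.54,"ty":0.42,"tz":0,"ax":-0.1,"ay":-0.15,"az":0}
    - {"tx":0.54,"ty":0.41,"tz":0,"ax":0,"ay":0,"az":0}
    - {"tx":0,"ty":0,"tz":-0.4,"ax":0,"ay":0,"az":0}
    - {"tx":0,"ty":0,"tz":-0.7,"ax":0,"ay":0,"az":0}
    - {"tx":0,"ty":0,"tz":-0.8,"ax":0,"ay":0,"az":0}
    - {"tx":0,"ty":0,"tz":-0.8,"ax":0,"ay":0,"az":0}
    - {"tx":0,"ty":0,"tz":-0.6,"ax":0,"ay":0,"az":0}
    - {"tx":0,"ty":0,"tz":-0.35,"ax":0,"ay":0,"az":0}
    - {"tx":0,"ty":0,"tz":0,"ax":0,"ay":0,"az":0}
    - {"tx":0,"ty":0,"tz":0,"ax":0,"ay":0,"az":0}

```text
clock: 6.13
tcp_pos: [0.5469, 0.2368, 0.018]
tcp_rot: [-3.141, 0.0, 0.98]
ft_force: [-0.2, -0.8, 0.3]
grip_width: 0.28
grasp_force: 29.5
```

Emit:
carry_out:
  rows:
    - {"tx":0,"ty":0,"tz":0,"ax":0,"ay":0,"az":0}
    - {"tx":0,"ty":0,"tz":0,"ax":0,"ay":0,"az":0}
    - {"tx":0,"ty":0,"tz":0,"ax":0,"ay":0,"az":0}
    - {"tx":0,"ty":0,"tz":0,"ax":0,"ay":0,"az":0}
    - {"tx":0,"ty":0,"tz":0.5,"ax":0,"ay":0,"az":0}
    - {"tx":0,"ty":0,"tz":0.8,"ax":0,"ay":0,"az":0}
    - {"tx":0,"ty":0,"tz":0.8,"ax":0,"ay":0,"az":0}
    - {"tx":0,"ty":0,"tz":0.8,"ax":0,"ay":0,"az":0}
    - {"tx":0,"ty":0,"tz":0.6,"ax":0,"ay":0,"az":0}
    - {"tx":0,"ty":0,"tz":0,"ax":0,"ay":0,"az":0}
  fingers: -0.1

```text
clock: 6.97
tcp_pos: [0.5488, 0.2376, 0.127]
tcp_rot: [3.139, -0.005, 0.98]
ft_force: [0.7, 0.9, 0.6]
grip_width: 0.449
grasp_force: 0.0
```

Emit:
carry_out:
  rows:
    - {"tx":-0.5,"ty":0,"tz":0,"ax":0,"ay":0,"az":0}
    - {"tx":-0.9,"ty":0,"tz":0,"ax":0,"ay":0,"az":0}
    - {"tx":-0.9,"ty":0,"tz":0,"ax":0,"ay":0,"az":0}
    - {"tx":-0.9,"ty":0,"tz":0,"ax":0,"ay":0,"az":0}
    - {"tx":-0.9,"ty":0,"tz":0,"ax":0,"ay":0,"az":0}
    - {"tx":-0.4,"ty":0,"tz":0,"ax":0,"ay":0,"az":0}
    - {"tx":-0.2,"ty":0,"tz":0,"ax":0,"ay":0,"az":0}
    - {"tx":0,"ty":0,"tz":0,"ax":0,"ay":0,"az":0}
    - {"tx":0,"ty":0,"tz":0,"ax":0,"ay":0,"az":0}
    - {"tx":0,"ty":0,"tz":0,"ax":0,"ay":0,"az":0}
  fingers: 0.3

```text
clock: 7.8
tcp_pos: [0.4069, 0.2369, 0.1227]
tcp_rot: [3.142, -0.0, 0.98]
ft_force: [1.0, -0.8, 0.8]
grip_width: 0.65
grasp_force: 0.0
```

```bash
python3 w.py w5
```

```text
7.85 [0.4068 0.2368 0.1226] [-3.141 -0.     0.98 ] [ 0.53  0.19 -0.28  1.11  0.    2.69]
red 362 [428. 115.] z.04 [0.555 0.238] z0.06 tin [0.5437 0.2414] 0.0012
orange 80 [446. 406.] z.04 [ 0.4371 -0.0583] z0.06 tin
green 83 [425. 388.] z.04 [ 0.4279 -0.0182] z0.06 tin
```

View pics/w5.png

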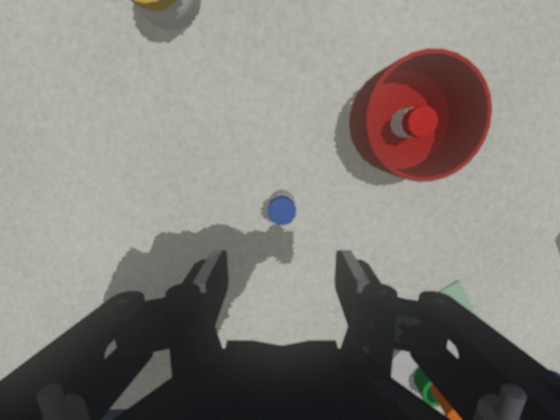

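The red vial stands upright inside the red tin at (420,122). The blue cap is at (282,210), almost straight under the tool.

Emit:
carry_out:
  rows:
    - {"tx":0.04,"ty":0.05,"tz":-0.6,"ax":0,"ay":0,"az":0}
    - {"tx":0,"ty":0,"tz":-0.8,"ax":0,"ay":0,"az":0}
    - {"tx":0,"ty":0,"tz":-0.8,"ax":0,"ay":0,"az":0}
    - {"tx":0,"ty":0,"tz":-0.7,"ax":0,"ay":0,"az":0}
    - {"tx":0,"ty":0,"tz":-0.5,"ax":0,"ay":0,"az":0}
    - {"tx":0,"ty":0,"tz":-0.3,"ax":0,"ay":0,"az":0}
    - {"tx":0,"ty":0,"tz":-0.15,"ax":0,"ay":0,"az":0}
    - {"tx":0,"ty":0,"tz":0,"ax":0,"ay":0,"az":0}
    - {"tx":0,"ty":0,"tz":0,"ax":0,"ay":0,"az":0}
    - {"tx":0,"ty":0,"tz":0,"ax":0,"ay":0,"az":0}

```text
clock: 8.68
tcp_pos: [0.4078, 0.2386, 0.0081]
tcp_rot: [3.141, -0.001, 0.98]
ft_force: [-0.5, 0.3, -0.5]
grip_width: 0.65
grasp_force: 0.0
```

Emit:
carry_out:
  rows:
    - {"tx":0,"ty":0,"tz":0,"ax":0,"ay":0,"az":0}
    - {"tx":0,"ty":0,"tz":0,"ax":0,"ay":0,"az":0}
    - {"tx":0,"ty":0,"tz":0,"ax":0,"ay":0,"az":0}
    - {"tx":0,"ty":0,"tz":0,"ax":0,"ay":0,"az":0}
    - {"tx":0,"ty":0,"tz":0,"ax":0,"ay":0,"az":0}
    - {"tx":0,"ty":0,"tz":0,"ax":0,"ay":0,"az":0}
    - {"tx":0,"ty":0,"tz":0,"ax":0,"ay":0,"az":0}
    - {"tx":0,"ty":0,"tz":0.4,"ax":0,"ay":0,"az":0}
    - {"tx":0,"ty":0,"tz":0.8,"ax":0,"ay":0,"az":0}
    - {"tx":0,"ty":0,"tz":0.8,"ax":0,"ay":0,"az":0}
  fingers: -1
  grip_force: 30

```text
clock: 9.52
tcp_pos: [0.4064, 0.2379, 0.0676]
tcp_rot: [-3.141, 0.002, 0.98]
ft_force: [0.6, 0.8, -1.6]
grip_width: 0.277
grasp_force: 29.5
```

Emit:
carry_out:
  rows:
    - {"tx":0,"ty":-0.2,"tz":0.8,"ax":0,"ay":0,"az":0}
    - {"tx":0,"ty":-0.6,"tz":0.8,"ax":0,"ay":0,"az":0}
    - {"tx":0.2,"ty":-0.9,"tz":0.4,"ax":0,"ay":0,"az":0}
    - {"tx":0.2,"ty":-1,"tz":0,"ax":0,"ay":0,"az":0}
    - {"tx":0.2,"ty":-1,"tz":0,"ax":0,"ay":0,"az":0}
    - {"tx":0.2,"ty":-1,"tz":0,"ax":0,"ay":0,"az":0}
    - {"tx":0.2,"ty":-1,"tz":0,"ax":0,"ay":0,"az":0}
    - {"tx":0.2,"ty":-1,"tz":0,"ax":0,"ay":0,"az":0}
    - {"tx":0.2,"ty":-1,"tz":0,"ax":0,"ay":0,"az":0}
    - {"tx":0.2,"ty":-1,"tz":0,"ax":0,"ay":0,"az":0}

```text
clock: 10.35
tcp_pos: [0.4552, -0.0242, 0.1275]
tcp_rot: [3.141, -0.0, 0.98]
ft_force: [0.6, 1.4, 0.4]
grip_width: 0.281
grasp_force: 29.5
```

Emit:
carry_out:
  rows:
    - {"tx":0.2,"ty":-1,"tz":0,"ax":0,"ay":0,"az":0}
    - {"tx":0.2,"ty":-1,"tz":0,"ax":0,"ay":0,"az":0}
    - {"tx":0.2,"ty":-1,"tz":0,"ax":0,"ay":0,"az":0}
    - {"tx":0.2,"ty":-1,"tz":0,"ax":0,"ay":0,"az":0}
    - {"tx":0.2,"ty":-0.6,"tz":0,"ax":0,"ay":0,"az":0}
    - {"tx":0.2,"ty":-0.3,"tz":0,"ax":0,"ay":0,"az":0}
    - {"tx":0.2,"ty":0,"tz":0,"ax":0,"ay":0,"az":0}
    - {"tx":0,"ty":0,"tz":0,"ax":0,"ay":0,"az":0}
    - {"tx":0,"ty":0,"tz":0,"ax":0,"ay":0,"az":0}
    - {"tx":0,"ty":0,"tz":0,"ax":0,"ay":0,"az":0}

```text
clock: 11.18
tcp_pos: [0.497, -0.1685, 0.1272]
tcp_rot: [-3.141, -0.0, 0.982]
ft_force: [-0.8, 0.5, 0.4]
grip_width: 0.282
grasp_force: 29.5
```

```bash
python3 w.py w6; python3 - <<'E'
from h import *
im=cv2.imread("pics/w6.png")[:,:,::-1].copy();T=wristT()
bl=blobs(mask(im,'blue'),(0,0,560,420),20)
for b in bl:print(b.min(0),b.max(0),len(b))
E
```

```text
11.2333 [ 0.497  -0.1687  0.1273] [-3.141  0.     0.982] [-0.33  0.29 -0.13  1.15  0.    1.83]
blue 239 [320. 201.] z.04 [ 0.5319 -0.1812] z0.06 tin [ 0.5433 -0.129 ] 0.0182
blue 184 [283. 259.] z.04 [ 0.4734 -0.2095] z0.06 tin [ 0.497  -0.1667] 0.0105
blue 32 [326. 253.] z.04 [ 0.5103 -0.2271] z0.06 tin
orange 67 [115. 113.] z.04 [ 0.4288 -0.0209] z0.06 tin
[283 167] [353 233] 239
[260 242] [303 277] 184
[322 252] [337 255] 32
```

View pics/w6.png

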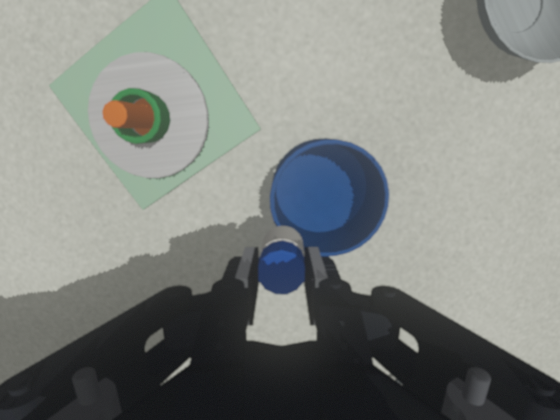

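The blue tin's rim spans about (271–388, 138–255), with its centre near (330,197). The lid's stem top is at (115,113) and the green collar at (138,115).

```bash
python3 - <<'E'
from h import *
T=wristT();print(onz("wrist",[[330,197],[271,197],[388,197],[115,113]],.06,T).round(4))
print(onz("wrist",[[115,113]],.074,T).round(4))
E
```

```text
[[ 0.5406 -0.1774  0.06  ]
 [ 0.5004 -0.1507  0.06  ]
 [ 0.5806 -0.204   0.06  ]
 [ 0.4371 -0.028   0.06  ]]
[[ 0.4429 -0.0331  0.074 ]]
```

Emit:
carry_out:
  rows:
    - {"tx":0.7,"ty":-0.12,"tz":0,"ax":0,"ay":0,"az":0}
    - {"tx":0.7,"ty":-0.13,"tz":0,"ax":0,"ay":0,"az":0}
    - {"tx":0,"ty":0,"tz":-0.4,"ax":0,"ay":0,"az":0}
    - {"tx":0,"ty":0,"tz":-0.7,"ax":0,"ay":0,"az":0}
    - {"tx":0,"ty":0,"tz":-0.8,"ax":0,"ay":0,"az":0}
    - {"tx":0,"ty":0,"tz":-0.8,"ax":0,"ay":0,"az":0}
    - {"tx":0,"ty":0,"tz":-0.6,"ax":0,"ay":0,"az":0}
    - {"tx":0,"ty":0,"tz":-0.35,"ax":0,"ay":0,"az":0}
    - {"tx":0,"ty":0,"tz":0,"ax":0,"ay":0,"az":0}
    - {"tx":0,"ty":0,"tz":0,"ax":0,"ay":0,"az":0}

```text
clock: 12.07
tcp_pos: [0.5391, -0.1768, 0.0182]
tcp_rot: [-3.141, 0.0, 0.981]
ft_force: [-0.3, -0.2, -0.2]
grip_width: 0.281
grasp_force: 29.6
```

Emit:
carry_out:
  rows:
    - {"tx":0,"ty":0,"tz":0,"ax":0,"ay":0,"az":0}
    - {"tx":0,"ty":0,"tz":0,"ax":0,"ay":0,"az":0}
    - {"tx":0,"ty":0,"tz":0,"ax":0,"ay":0,"az":0}
    - {"tx":0,"ty":0,"tz":0,"ax":0,"ay":0,"az":0}
    - {"tx":0,"ty":0,"tz":0.5,"ax":0,"ay":0,"az":0}
    - {"tx":0,"ty":0,"tz":0.8,"ax":0,"ay":0,"az":0}
    - {"tx":0,"ty":0,"tz":0.8,"ax":0,"ay":0,"az":0}
    - {"tx":0,"ty":0,"tz":0.8,"ax":0,"ay":0,"az":0}
    - {"tx":0,"ty":0,"tz":0.6,"ax":0,"ay":0,"az":0}
    - {"tx":0,"ty":0,"tz":0,"ax":0,"ay":0,"az":0}
  fingers: -0.1

```text
clock: 12.9
tcp_pos: [0.541, -0.1779, 0.1269]
tcp_rot: [3.136, -0.002, 0.98]
ft_force: [0.4, -1.0, 0.3]
grip_width: 0.452
grasp_force: 0.0
```

Emit:
carry_out:
  rows:
    - {"tx":-0.4,"ty":0.6,"tz":0,"ax":0,"ay":0,"az":0}
    - {"tx":-0.6,"ty":0.9,"tz":0,"ax":0,"ay":0,"az":0}
    - {"tx":-0.6,"ty":0.9,"tz":0,"ax":0,"ay":0,"az":0}
    - {"tx":-0.6,"ty":0.9,"tz":0,"ax":0,"ay":0,"az":0}
    - {"tx":-0.6,"ty":0.9,"tz":0,"ax":0,"ay":0,"az":0}
    - {"tx":-0.3,"ty":0.4,"tz":0,"ax":0,"ay":0,"az":0}
    - {"tx":-0.17,"ty":0.2,"tz":0,"ax":0,"ay":0,"az":0}
    - {"tx":0,"ty":0,"tz":0,"ax":0,"ay":0,"az":0}
    - {"tx":0,"ty":0,"tz":0,"ax":0,"ay":0,"az":0}
    - {"tx":0,"ty":0,"tz":0,"ax":0,"ay":0,"az":0}
  fingers: 0.3

```text
clock: 13.73
tcp_pos: [0.4419, -0.034, 0.1227]
tcp_rot: [3.141, 0.0, 0.98]
ft_force: [-0.4, 0.8, 0.2]
grip_width: 0.65
grasp_force: 0.0
```

```bash
python3 w.py w7; python3 - <<'E'
from h import *
Tc=manip.camera_info("wrist")["T_tool_cam"]
for f,e,p,box in(("w3",[-3.124,.001,.381],[.5143,.2118,.1271],(195,90,340,222)),("w4",[-3.1234,0,.9783],[.5145,.2117,.1273],(220,90,360,226)),("w5",[-3.141,0,.98],[.4068,.2368,.1226],(340,40,500,190))):
    T=np.eye(4);T[:3,:3]=R.from_euler('xyz',e).as_matrix();T[:3,3]=p;T=T@Tc
    im=cv2.imread(f"pics/{f}.png")[:,:,::-1].copy()
    m=mask(im,'red');h=cv2.convexHull(np.vstack([b for b in blobs(m,box) if len(b)>12]))[:,0]
    q=onz("wrist",h,.06,T)[:,:2]
    s=least_squares(lambda c:np.linalg.norm(q-c[:2],axis=1)-.05,q.mean(0),loss='cauchy',f_scale=.0007)
    r=np.linalg.norm(q-s.x,axis=1)-.05;print(f,s.x.round(4),np.median(abs(r)).round(4),len(r),h.min(0),h.max(0))
E
```

```text
13.7833 [ 0.4417 -0.0341  0.1226] [-3.142  0.     0.979] [-0.08  0.13 -0.35  1.09 -0.    2.09]
blue 265 [438. 277.] z.04 [ 0.5326 -0.172 ] z0.06 tin [ 0.4949 -0.1869] 0.0048
blue 60 [492. 311.] z.04 [ 0.5634 -0.2408] z0.06 tin
orange 67 [278. 220.] z.04 [ 0.4362 -0.0393] z0.06 tin
orange 35 [267. 199.] z.04 [ 0.4394 -0.0182] z0.06 tin
w3 [0.546  0.2316] 0.0057 34 [219 107] [326 221]
w4 [0.5483 0.2359] 0.0041 39 [238 104] [355 224]
w5 [0.5465 0.2422] 0.0016 54 [366  50] [490 179]
```

View pics/w7.png

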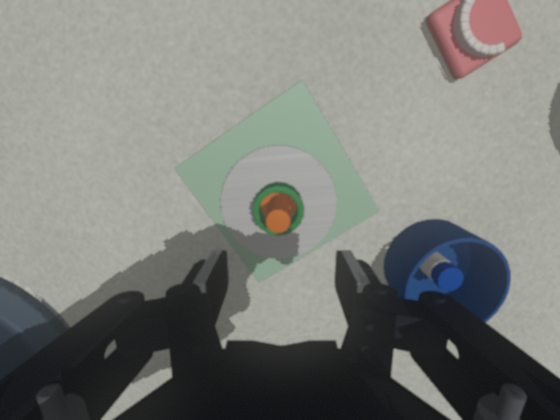

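Both vials stand upright in their tins (the blue one at (445,275)). The stem top is at (278,220), between the open fingers.

```bash
python3 - <<'E'
from h import *
Tc=manip.camera_info("wrist")["T_tool_cam"]
T=wristT();print('stem top',onz("wrist",[[278,220]],.074,T).round(4),'plate',onz("wrist",[[279,200]],.02,T).round(4))
for f,e,p,box in(("w3",[-3.124,.001,.381],[.5143,.2118,.1271],(195,90,340,238)),("w4",[-3.1234,0,.9783],[.5145,.2117,.1273],(200,80,390,240)),("w5",[-3.141,0,.98],[.4068,.2368,.1226],(340,40,500,190)),("top0",0,0,(170,200,220,252)),("scene0",0,0,(335,230,395,290))):
    cam="wrist"
    if e:
        T=np.eye(4);T[:3,:3]=R.from_euler('xyz',e).as_matrix();T[:3,3]=p;T=T@Tc
    else: cam=f[:-1];T=None
    im=cv2.imread(f"pics/{f}.png")[:,:,::-1].astype(int)
    m=((im[...,0]>2*im[...,1])&(im[...,0]>25)).astype(np.uint8)
    h=blobs(m,box)[0];h=cv2.convexHull(h)[:,0]
    q=onz(cam,h,.06,T)[:,:2]
    n=(manip.camera_info(cam)["pose"] if T is None else T)[:2,3]
    full=least_squares(lambda c:np.linalg.norm(q-c[:2],axis=1)-.05,q.mean(0),loss='cauchy',f_scale=.0007)
    r=abs(np.linalg.norm(q-full.x,axis=1)-.05)
    print(f,'all',full.x.round(4),np.median(r).round(4),'far',*fitc(q,.05,n),h.min(0),h.max(0))
E
```

```text
stem top [[ 0.4423 -0.031   0.074 ]] plate [[ 0.4446 -0.0284  0.02  ]]
w3 all [0.546  0.2393] 0.0019 far [0.54984919 0.23724394] 0.0009188378716274667 [207 106] [327 226]
w4 all [0.5475 0.242 ] 0.002 far [0.54805058 0.24217492] 0.000813524461980823 [236 103] [356 224]
w5 all [0.5449 0.2385] 0.0013 far [0.54414355 0.24115247] 0.0007175104114221033 [366  50] [490 179]
top0 all [0.5427 0.2355] 0.0021 far [0.54277253 0.23515166] 0.0017830495314983083 [177 210] [212 243]
scene0 all [0.5819 0.2564] 0.005 far [0.54788069 0.23966396] 0.0008427786048232872 [344 235] [388 283]
```

Emit:
carry_out:
  rows:
    - {"tx":0,"ty":0.06,"tz":-0.4,"ax":0,"ay":0,"az":0}
    - {"tx":0,"ty":0,"tz":-0.5,"ax":0,"ay":0,"az":0}
    - {"tx":0,"ty":0,"tz":-0.5,"ax":0,"ay":0,"az":0}
    - {"tx":0,"ty":0,"tz":-0.5,"ax":0,"ay":0,"az":0}
    - {"tx":0,"ty":0,"tz":-0.36,"ax":0,"ay":0,"az":0}
    - {"tx":0,"ty":0,"tz":-0.2,"ax":0,"ay":0,"az":0}
    - {"tx":0,"ty":0,"tz":0,"ax":0,"ay":0,"az":0}
    - {"tx":0,"ty":0,"tz":0,"ax":0,"ay":0,"az":0}
    - {"tx":0,"ty":0,"tz":0,"ax":0,"ay":0,"az":0}
    - {"tx":0,"ty":0,"tz":0,"ax":0,"ay":0,"az":0}

```text
clock: 14.62
tcp_pos: [0.4416, -0.0316, 0.0496]
tcp_rot: [3.141, -0.001, 0.98]
ft_force: [-0.2, 0.7, 0.4]
grip_width: 0.649
grasp_force: 0.0
```

Emit:
carry_out:
  rows:
    - {"tx":0,"ty":0,"tz":0,"ax":0,"ay":0,"az":0}
    - {"tx":0,"ty":0,"tz":0,"ax":0,"ay":0,"az":0}
    - {"tx":0,"ty":0,"tz":0,"ax":0,"ay":0,"az":0}
    - {"tx":0,"ty":0,"tz":0,"ax":0,"ay":0,"az":0}
    - {"tx":0,"ty":0,"tz":0,"ax":0,"ay":0,"az":0}
    - {"tx":0,"ty":0,"tz":0,"ax":0,"ay":0,"az":0}
    - {"tx":0,"ty":0,"tz":0,"ax":0,"ay":0,"az":0}
    - {"tx":0,"ty":0,"tz":0,"ax":0,"ay":0,"az":0}
    - {"tx":0,"ty":0,"tz":0,"ax":0,"ay":0,"az":0}
    - {"tx":0,"ty":0,"tz":0,"ax":0,"ay":0,"az":0}
  fingers: -1
  grip_force: 60

```text
clock: 15.45
tcp_pos: [0.441, -0.0314, 0.0489]
tcp_rot: [-3.141, 0.0, 0.98]
ft_force: [-1.1, 0.4, -0.2]
grip_width: -0.004
grasp_force: 0.0
```

```bash
python3 w.py w8
```

```text
15.5 [ 0.441  -0.0314  0.0489] [-3.141  0.     0.98 ] [-0.07  0.19 -0.47  0.91  0.    2.09]
blue 538 [514. 324.] z.04 [ 0.5475 -0.1812] z0.06 tin [ 0.5151 -0.179 ] 0.014
blue 15 [489. 285.] z.04 [ 0.5437 -0.1395] z0.06 tin
orange 83 [286. 238.] z.04 [ 0.4458 -0.0315] z0.06 tin
orange 29 [264. 227.] z.04 [ 0.4388 -0.0173] z0.06 tin
green 68 [252. 232.] z.04 [ 0.4305 -0.0162] z0.06 tin
green 57 [310. 243.] z.04 [ 0.4573 -0.0428] z0.06 tin
```

View pics/w8.png

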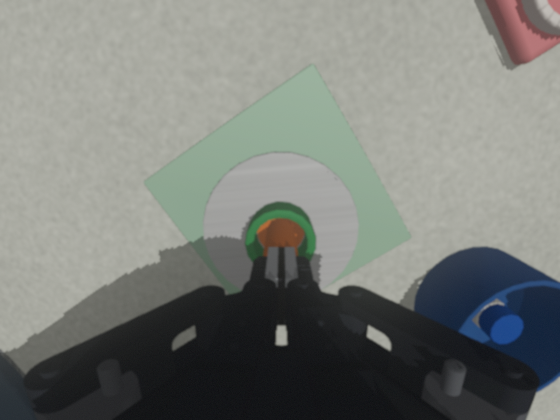

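The fingers closed on nothing. They are shut at (280,265), on the robot's side of the stem; the collar is at (280,240) and the plate is centred near (281,227).

```bash
python3 - <<'E'
from h import *
Tc=manip.camera_info("wrist")["T_tool_cam"]
for f,p,mat in(("w7",[.4417,-.0341,.1226],[[300,82],[377,210],[176,168]]),("w8",[.441,-.0314,.0489],[[312,65],[410,237],[145,182]])):
    T=np.eye(4);T[:3,:3]=R.from_euler('xyz',[-3.1415,0,.98]).as_matrix();T[:3,3]=p;T=T@Tc
    print(f,'mat',onz("wrist",mat,.003,T)[:,:2].round(4).tolist())
    im=cv2.imread(f"pics/{f}.png")[:,:,::-1].astype(int)
    m=((im.max(2)-im.min(2)<14)&(im[...,0]>110)).astype(np.uint8)
    x0,y0,x1,y1=(215,140,340,262) if f=="w7" else (195,145,365,300)
    mm=np.zeros_like(m);mm[y0:y1,x0:x1]=m[y0:y1,x0:x1]
    h=max(blobs(mm,(x0,y0,x1,y1)),key=len);q=onz("wrist",cv2.convexHull(h)[:,0],.020,T)[:,:2]
    s=least_squares(lambda c:np.linalg.norm(q-c,axis=1)-.056,q.mean(0),loss='cauchy',f_scale=.001)
    print('plate',s.x.round(4),np.median(abs(np.linalg.norm(q-s.x,axis=1)-.056)).round(4),h.min(0),h.max(0))
    g=((im[...,1]>1.5*im[...,0])&(im[...,1]>1.3*im[...,2])&(im[...,1]>35)).astype(np.uint8)
    h=np.vstack(blobs(g,(x0,y0,x1,y1)));q=onz("wrist",cv2.convexHull(h)[:,0],.044,T)[:,:2];q=q if f=="w7" else q[h.shape[0]*0:]
    s=least_squares(lambda c:np.linalg.norm(q-c,axis=1)-.023,q.mean(0),loss='cauchy',f_scale=.001)
    print('collar',s.x.round(4),np.median(abs(np.linalg.norm(q-s.x,axis=1)-.023)).round(4),h.min(0),h.max(0))
E
```

```text
w7 mat [[0.52, 0.0496], [0.5195, -0.0956], [0.3764, 0.0515]]
plate [ 0.4413 -0.0319] 0.0006 [220 145] [336 256]
collar [ 0.4428 -0.0318] 0.0006 [253 185] [302 234]
w8 mat [[0.5216, 0.0497], [0.5198, -0.0965], [0.3765, 0.0515]]
plate [ 0.4413 -0.0324] 0.0005 [203 152] [364 294]
collar [ 0.4428 -0.0317] 0.0004 [246 208] [314 259]
```

```bash
python3 - <<'E'
from h import *
s=manip.capture("scene");w=cv2.imread("pics/w8.png")[:,:,::-1]
a=cv2.resize(s[130:220,250:370],(400,300),interpolation=cv2.INTER_CUBIC);b=cv2.resize(w[195:315,200:360],(400,300),interpolation=cv2.INTER_CUBIC)
im=np.hstack([a,b]);im=np.clip(im.astype(int)*1.6,0,255).astype(np.uint8)
cv2.imwrite("pics/c9.png",im[:,:,::-1]);o=manip.get_obs();print(o['grip_width'],o['grasp_force'],o['ft_force'],o['tcp_pos'])
E
```

```text
-0.0019902432723578932 0.0 [-0.00080864  0.80161127 -0.56457026] [ 0.44101276 -0.03138477  0.04891835]
```

View pics/c9.png

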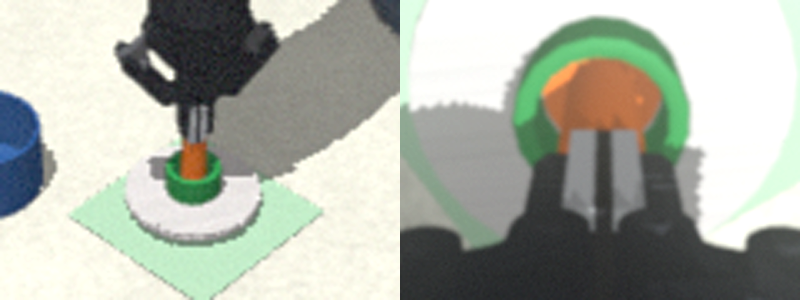

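The fingers look shut at the very top of the stem, with orange still visible below them. I'll check the heights by projecting known points into the scene camera.

```bash
cat >> h.py <<'E'
def proj(n,X,T=None):
    c=manip.camera_info(n);P=np.linalg.inv(c["pose"] if T is None else T);p=np.array(X)@P[:3,:3].T+P[:3,3]
    p=p*[1,-1,-1];return cv2.projectPoints(p,np.zeros(3),np.zeros(3),c["mtx"],c["dist_coeffs"])[0][:,0]
E
python3 - <<'E'
from h import *
pts=[[.441,-.0314,z] for z in(.016,.044,.049,.059,.074)]
p=proj("scene",pts);print('scene',p.round(1).tolist(),'crop',((p-[250,130])*3.333).round(0).tolist())
p=proj("top",pts);print('top',p.round(1).tolist())
p=proj("wrist",pts,wristT());print('wrist crop',((p-[200,195])*2.5).round(0).tolist())
# stem extent in the first scene picture and now: orange pixels
for im in(cv2.imread("pics/scene0.png")[:,:,::-1].copy(),manip.capture("scene")):
    y,x=np.nonzero(mask(im,'orange')[150:200,290:330]);print('orange rows',y.min()+150,y.max()+150,'cols',x.min()+290,x.max()+290)
E
```

```text
scene [[307.6, 187.7], [307.9, 180.0], [307.9, 178.6], [308.0, 175.8], [308.1, 171.5]] crop [[192.0, 192.0], [193.0, 167.0], [193.0, 162.0], [193.0, 153.0], [194.0, 138.0]]
top [[286.9, 262.1], [287.0, 261.4], [287.0, 261.3], [287.0, 261.0], [287.0, 260.6]]
wrist crop [[199.0, 88.0], [198.0, 123.0], [198.0, 131.0], [198.0, 147.0], [198.0, 175.0]]
orange rows 169 183 cols 304 311
orange rows 173 183 cols 304 311
```

Emit:
carry_out:
  rows:
    - {"tx":0,"ty":0,"tz":0,"ax":0,"ay":0,"az":0}
    - {"tx":0,"ty":0,"tz":0,"ax":0,"ay":0,"az":0}
    - {"tx":0,"ty":0,"tz":0,"ax":0,"ay":0,"az":0}
    - {"tx":0,"ty":0,"tz":0,"ax":0,"ay":0,"az":0}
    - {"tx":0,"ty":0,"tz":0,"ax":0,"ay":0,"az":0}
    - {"tx":0,"ty":0,"tz":-0.1,"ax":0,"ay":0,"az":0}
    - {"tx":0,"ty":0,"tz":-0.15,"ax":0,"ay":0,"az":0}
    - {"tx":0,"ty":0,"tz":-0.15,"ax":0,"ay":0,"az":0}
    - {"tx":0,"ty":0,"tz":0,"ax":0,"ay":0,"az":0}
    - {"tx":0,"ty":0,"tz":0,"ax":0,"ay":0,"az":0}
  fingers: 0.4
  grip_force: 30

```text
clock: 16.43
tcp_pos: [0.4406, -0.0314, 0.0365]
tcp_rot: [-3.141, 0.001, 0.98]
ft_force: [-0.3, -0.9, 0.9]
grip_width: 0.701
grasp_force: 0.0
```

Emit:
carry_out:
  rows:
    - {"tx":0,"ty":0,"tz":0,"ax":0,"ay":0,"az":0}
    - {"tx":0,"ty":0,"tz":0,"ax":0,"ay":0,"az":0}
    - {"tx":0,"ty":0,"tz":0,"ax":0,"ay":0,"az":0}
    - {"tx":0,"ty":0,"tz":0,"ax":0,"ay":0,"az":0}
    - {"tx":0,"ty":0,"tz":0,"ax":0,"ay":0,"az":0}
    - {"tx":0,"ty":0,"tz":0,"ax":0,"ay":0,"az":0}
    - {"tx":0,"ty":0,"tz":0,"ax":0,"ay":0,"az":0}
    - {"tx":0,"ty":0,"tz":0,"ax":0,"ay":0,"az":0}
    - {"tx":0,"ty":0,"tz":0,"ax":0,"ay":0,"az":0}
    - {"tx":0,"ty":0,"tz":0,"ax":0,"ay":0,"az":0}
  fingers: -1
  grip_force: 30

```text
clock: 17.27
tcp_pos: [0.441, -0.0313, 0.037]
tcp_rot: [-3.141, -0.0, 0.98]
ft_force: [-2.2, 1.7, 6.2]
grip_width: 0.21
grasp_force: 29.5
```

The fingers now hold the stem (width 0.21). I'll firm up the grip and lift slowly.

Emit:
carry_out:
  rows:
    - {"tx":0,"ty":0,"tz":0,"ax":0,"ay":0,"az":0}
    - {"tx":0,"ty":0,"tz":0,"ax":0,"ay":0,"az":0}
    - {"tx":0,"ty":0,"tz":0,"ax":0,"ay":0,"az":0}
    - {"tx":0,"ty":0,"tz":0.1,"ax":0,"ay":0,"az":0}
    - {"tx":0,"ty":0,"tz":0.2,"ax":0,"ay":0,"az":0}
    - {"tx":0,"ty":0,"tz":0.2,"ax":0,"ay":0,"az":0}
    - {"tx":0,"ty":0,"tz":0.2,"ax":0,"ay":0,"az":0}
    - {"tx":0,"ty":0,"tz":0.2,"ax":0,"ay":0,"az":0}
    - {"tx":0,"ty":0,"tz":0.1,"ax":0,"ay":0,"az":0}
    - {"tx":0,"ty":0,"tz":0,"ax":0,"ay":0,"az":0}
  grip_force: 70

```text
clock: 18.1
tcp_pos: [0.4416, -0.0315, 0.0678]
tcp_rot: [3.141, -0.001, 0.98]
ft_force: [0.8, 0.3, -2.6]
grip_width: 0.194
grasp_force: 68.5
```

```bash
cat > lid.py <<'E'
import sys
from h import *
T=wristT();im0=manip.capture("wrist");o=manip.get_obs();cv2.imwrite(f"pics/{sys.argv[1]}.png",im0[:,:,::-1]);im=im0.astype(int)
zs=float(sys.argv[2])  # height of inner_seat
print(o['clock'],o['tcp_pos'].round(4),o['tcp_rot'].round(3),'ft',o['ft_force'].round(1),o['grip_width'].round(3))
g=((im[...,1]>1.5*im[...,0])&(im[...,1]>1.3*im[...,2])&(im[...,1]>35)).astype(np.uint8)
def fit(m,box,z,r):
    bl=[b for b in blobs(m,box) if len(b)>25]
    h=cv2.convexHull(np.vstack(bl))[:,0];q=onz("wrist",h,z,T)[:,:2]
    n=T[:2,3]
    s=least_squares(lambda c:np.linalg.norm(q-c,axis=1)-r,q.mean(0),loss='cauchy',f_scale=.0007)
    return s.x.round(4),np.median(abs(np.linalg.norm(q-s.x,axis=1)-r)).round(4),h.min(0),h.max(0)
print('collar',fit(g,(200,170,360,330),zs+.033,.023))
m=((im.max(2)-im.min(2)<14)&(im[...,0]>110)).astype(np.uint8)
p=proj("wrist",[[*o['tcp_pos'][:2],zs+.009]],T)[0].astype(int);R0=int(.066*293/(T[2,3]-zs))
print('plate',fit(m,(p[0]-R0,max(0,p[1]-R0),p[0]+R0,min(419,p[1]+R0)),zs+.009,.056))
E
python3 lid.py l1 .041
```

```text
Traceback (most recent call last):
  File "lid.py", line 5, in <module>
    print(o['clock'],o['tcp_pos'].round(4),o['tcp_rot'].round(3),'ft',o['ft_force'].round(1),o['grip_width'].round(3))
                                                                                             ^^^^^^^^^^^^^^^^^^^^^
AttributeError: 'float' object has no attribute 'round'
```

```bash
sed -i "s/o\['grip_width'\].round(3)/round(o['grip_width'],3)/" lid.py; python3 lid.py l1 .041
```

```text
18.2 [ 0.441  -0.0314  0.0669] [-3.141  0.     0.98 ] ft [ 0.1 -0.3 -3.4] 0.192
collar (array([ 0.4436, -0.0321]), np.float64(0.0003), array([245, 213], dtype=int32), array([317, 255], dtype=int32))
plate (array([ 0.4287, -0.0525]), np.float64(0.014), array([179, 138], dtype=int32), array([376, 335], dtype=int32))
```

Emit:
carry_out:
  rows:
    - {"tx":0,"ty":0,"tz":0.3,"ax":0,"ay":0,"az":0}
    - {"tx":0,"ty":0,"tz":0.5,"ax":0,"ay":0,"az":0}
    - {"tx":0,"ty":0,"tz":0.5,"ax":0,"ay":0,"az":0}
    - {"tx":0.1,"ty":0.2,"tz":0.4,"ax":0,"ay":0,"az":0}
    - {"tx":0.2,"ty":0.4,"tz":0.23,"ax":0,"ay":0,"az":0}
    - {"tx":0.25,"ty":0.65,"tz":0,"ax":0,"ay":0,"az":0}
    - {"tx":0.25,"ty":0.65,"tz":0,"ax":0,"ay":0,"az":0}
    - {"tx":0.25,"ty":0.65,"tz":0,"ax":0,"ay":0,"az":0}
    - {"tx":0.25,"ty":0.65,"tz":0,"ax":0,"ay":0,"az":0}
    - {"tx":0.25,"ty":0.65,"tz":0,"ax":0,"ay":0,"az":0}

```text
clock: 19.03
tcp_pos: [0.4877, 0.0851, 0.1252]
tcp_rot: [-3.141, 0.0, 0.98]
ft_force: [0.5, -0.7, -2.1]
grip_width: 0.198
grasp_force: 68.7
```

Emit:
carry_out:
  rows:
    - {"tx":0.25,"ty":0.65,"tz":0,"ax":0,"ay":0,"az":0}
    - {"tx":0.25,"ty":0.65,"tz":0,"ax":0,"ay":0,"az":0}
    - {"tx":0.25,"ty":0.65,"tz":0,"ax":0,"ay":0,"az":0}
    - {"tx":0.25,"ty":0.65,"tz":0,"ax":0,"ay":0,"az":0}
    - {"tx":0.25,"ty":0.65,"tz":0,"ax":0,"ay":0,"az":0}
    - {"tx":0.25,"ty":0.65,"tz":0,"ax":0,"ay":0,"az":0}
    - {"tx":0.25,"ty":0.65,"tz":0,"ax":0,"ay":0,"az":0}
    - {"tx":0.2,"ty":0.5,"tz":0,"ax":0,"ay":0,"az":0}
    - {"tx":0,"ty":0.1,"tz":0,"ax":0,"ay":0,"az":0}
    - {"tx":0,"ty":0.03,"tz":0,"ax":0,"ay":0,"az":0}

```text
clock: 19.87
tcp_pos: [0.5458, 0.2402, 0.1247]
tcp_rot: [-3.141, 0.001, 0.982]
ft_force: [-0.8, -0.5, -3.4]
grip_width: 0.193
grasp_force: 68.7
```

```bash
python3 - <<'E'
from h import *
o=manip.get_obs();print(o['clock'],o['tcp_pos'].round(4),o['tcp_rot'].round(3),o['ft_force'].round(1))
T=wristT();w=manip.capture("wrist");cv2.imwrite("pics/w10.png",w[:,:,::-1])
s=manip.capture("scene");cv2.imwrite("pics/s10.png",s[:,:,::-1])
t=manip.capture("top");cv2.imwrite("pics/t10.png",t[:,:,::-1])
im=s.astype(int);zs=o['tcp_pos'][2]-.026
y,x=np.nonzero(mask(s,'orange')[180:300,300:420]);print('orange',len(x),x.mean()+300,y.mean()+180)
# plate rim in scene -> circle at plate height; tin far/near rim by red mask
m=((im.max(2)-im.min(2)<22)&(im[...,0]>120)).astype(np.uint8)
r=((im[...,0]>2*im[...,1])&(im[...,0]>25)).astype(np.uint8)
for n,k in(('plate?',m),('red',r),('green',mask(s,'green'))):
    for b in blobs(k,(310,180,420,300),12)[:3]:print(n,b.min(0),b.max(0),len(b))
E
```

```text
19.8667 [0.5458 0.2402 0.1247] [-3.141e+00  1.000e-03  9.820e-01] [-0.8 -0.5 -3.4]
orange 117 371.7692307692308 227.36752136752136
plate? [310 195] [419 299] 580
plate? [325 180] [359 191] 72
plate? [359 194] [363 203] 21
red [344 247] [388 283] 125
green [360 224] [381 242] 77
```

```bash
python3 - <<'E'
from h import *
zs=.0987
a=np.linspace(0,2*np.pi,120)
def circ(c,r,z):return np.c_[c[0]+r*np.cos(a),c[1]+r*np.sin(a),np.full(120,z)]
c=(.5458,.2402)
p=np.vstack([proj("scene",circ(c,.023,zs+.009)),proj("scene",circ(c,.023,zs+.033))]);print('collar pred',p.min(0),p.max(0),'seen 360-381.. rows 224-242')
p=np.vstack([proj("scene",circ(c,.05,.0)),proj("scene",circ(c,.05,.06))]);print('tin pred',p.min(0),p.max(0),'seen 344-388, first picture rows 235-283')
# top view before lid: tin hull 177-212 x 210-243
p=np.vstack([proj("top",circ(c,.05,.0)),proj("top",circ(c,.05,.06))]);print('tin top pred',p.min(0),p.max(0),'seen 177-212, 210-243')
t=cv2.imread("pics/t10.png")[:,:,::-1].copy();y,x=np.nonzero(mask(t,'orange')[190:260,150:240]);print(x.mean()+150 if len(x) else None,len(x))
E
```

```text
collar pred [359.47595113 221.59519494] [382.50398374 244.9032256 ] seen 360-381.. rows 224-242
tin pred [343.06475579 234.4846236 ] [390.29784945 285.16229405] seen 344-388, first picture rows 235-283
tin top pred [175.08477229 208.88565073] [213.02871764 245.44038649] seen 177-212, 210-243
189.3913043478261 46
```

Emit:
carry_out:
  rows:
    - {"tx":0,"ty":0,"tz":-0.15,"ax":0,"ay":0,"az":0}
    - {"tx":0,"ty":0,"tz":-0.2,"ax":0,"ay":0,"az":0}
    - {"tx":0,"ty":0,"tz":-0.2,"ax":0,"ay":0,"az":0}
    - {"tx":0,"ty":0,"tz":-0.15,"ax":0,"ay":0,"az":0}
    - {"tx":0,"ty":0,"tz":-0.1,"ax":0,"ay":0,"az":0}
    - {"tx":0,"ty":0,"tz":-0.1,"ax":0,"ay":0,"az":0}
    - {"tx":0,"ty":0,"tz":-0.07,"ax":0,"ay":0,"az":0}
    - {"tx":0,"ty":0,"tz":0,"ax":0,"ay":0,"az":0}
    - {"tx":0,"ty":0,"tz":0,"ax":0,"ay":0,"az":0}
    - {"tx":0,"ty":0,"tz":0,"ax":0,"ay":0,"az":0}

```text
clock: 20.85
tcp_pos: [0.5461, 0.2396, 0.0959]
tcp_rot: [-3.142, -0.0, 0.981]
ft_force: [-0.0, 1.3, -2.1]
grip_width: 0.191
grasp_force: 68.7
```

Emit:
carry_out:
  rows:
    - {"tx":0,"ty":0,"tz":-0.05,"ax":0,"ay":0,"az":0}
    - {"tx":0,"ty":0,"tz":-0.05,"ax":0,"ay":0,"az":0}
    - {"tx":0,"ty":0,"tz":-0.05,"ax":0,"ay":0,"az":0}
    - {"tx":0,"ty":0,"tz":-0.05,"ax":0,"ay":0,"az":0}
    - {"tx":0,"ty":0,"tz":0,"ax":0,"ay":0,"az":0}
    - {"tx":0,"ty":0,"tz":0,"ax":0,"ay":0,"az":0}
    - {"tx":0,"ty":0,"tz":0,"ax":0,"ay":0,"az":0}
    - {"tx":0,"ty":0,"tz":0,"ax":0,"ay":0,"az":0}
    - {"tx":0,"ty":0,"tz":0,"ax":0,"ay":0,"az":0}
    - {"tx":0,"ty":0,"tz":0,"ax":0,"ay":0,"az":0}

```text
clock: 21.68
tcp_pos: [0.546, 0.2395, 0.0898]
tcp_rot: [-3.141, -0.0, 0.98]
ft_force: [-0.3, 0.8, -3.5]
grip_width: 0.192
grasp_force: 68.7
```

Emit:
carry_out:
  rows:
    - {"tx":0,"ty":0,"tz":-0.03,"ax":0,"ay":0,"az":0}
    - {"tx":0,"ty":0,"tz":-0.03,"ax":0,"ay":0,"az":0}
    - {"tx":0,"ty":0,"tz":-0.03,"ax":0,"ay":0,"az":0}
    - {"tx":0,"ty":0,"tz":0,"ax":0,"ay":0,"az":0}
    - {"tx":0,"ty":0,"tz":0,"ax":0,"ay":0,"az":0}
    - {"tx":0,"ty":0,"tz":0,"ax":0,"ay":0,"az":0}
    - {"tx":0,"ty":0,"tz":0,"ax":0,"ay":0,"az":0}
    - {"tx":0,"ty":0,"tz":0,"ax":0,"ay":0,"az":0}
    - {"tx":0,"ty":0,"tz":0,"ax":0,"ay":0,"az":0}
    - {"tx":0,"ty":0,"tz":0,"ax":0,"ay":0,"az":0}

```text
clock: 22.52
tcp_pos: [0.546, 0.2395, 0.087]
tcp_rot: [-3.141, 0.0, 0.98]
ft_force: [0.6, 1.0, -2.6]
grip_width: 0.194
grasp_force: 68.7
```

Emit:
carry_out:
  rows:
    - {"tx":0,"ty":0,"tz":-0.03,"ax":0,"ay":0,"az":0}
    - {"tx":0,"ty":0,"tz":0,"ax":0,"ay":0,"az":0}
    - {"tx":0,"ty":0,"tz":0,"ax":0,"ay":0,"az":0}
    - {"tx":0,"ty":0,"tz":0,"ax":0,"ay":0,"az":0}
    - {"tx":0,"ty":0,"tz":0,"ax":0,"ay":0,"az":0}
    - {"tx":0,"ty":0,"tz":0,"ax":0,"ay":0,"az":0}
    - {"tx":0,"ty":0,"tz":0,"ax":0,"ay":0,"az":0}
    - {"tx":0,"ty":0,"tz":0,"ax":0,"ay":0,"az":0}
    - {"tx":0,"ty":0,"tz":0,"ax":0,"ay":0,"az":0}
    - {"tx":0,"ty":0,"tz":0,"ax":0,"ay":0,"az":0}

```text
clock: 23.35
tcp_pos: [0.5461, 0.2396, 0.0863]
tcp_rot: [-3.141, -0.0, 0.981]
ft_force: [-3.1, 3.0, 4.3]
grip_width: 0.192
grasp_force: 69.4
```

Emit:
carry_out:
  rows:
    - {"tx":0,"ty":0,"tz":0,"ax":0,"ay":0,"az":0}
    - {"tx":0,"ty":0,"tz":0,"ax":0,"ay":0,"az":0}
    - {"tx":0,"ty":0,"tz":0,"ax":0,"ay":0,"az":0}
    - {"tx":0,"ty":0,"tz":0,"ax":0,"ay":0,"az":0}
    - {"tx":0,"ty":0,"tz":0,"ax":0,"ay":0,"az":0}
    - {"tx":0,"ty":0,"tz":0.2,"ax":0,"ay":0,"az":0}
    - {"tx":0,"ty":0,"tz":0.4,"ax":0,"ay":0,"az":0}
    - {"tx":0,"ty":0,"tz":0.6,"ax":0,"ay":0,"az":0}
    - {"tx":0,"ty":0,"tz":0.3,"ax":0,"ay":0,"az":0}
    - {"tx":0,"ty":0,"tz":0,"ax":0,"ay":0,"az":0}
  fingers: 0.2
  grip_force: 40

```text
clock: 24.18
tcp_pos: [0.5472, 0.24, 0.1335]
tcp_rot: [3.14, -0.003, 0.98]
ft_force: [-0.2, -0.8, 0.2]
grip_width: 0.602
grasp_force: 0.0
```

```bash
python3 lid.py l2 .060; python3 - <<'E'
from h import *
s=manip.capture("scene");cv2.imwrite("pics/s11.png",s[:,:,::-1])
a=np.linspace(0,2*np.pi,200);c=(.5460,.2396)
def pr(r,zz):
    p=np.vstack([proj("scene",np.c_[c[0]+r*np.cos(a),c[1]+r*np.sin(a),np.full(200,z)]) for z in zz]);return p.min(0).round(1),p.max(0).round(1)
print('pred collar',pr(.023,(.069,.093)),'stem',pr(.010,(.093,.123)))
for n,c_ in(('green',0),('orange',0)):
    for b in blobs(mask(s,n),(330,190,410,300),10)[:2]:print(n,b.min(0),b.max(0))
im=s.astype(int);m=((im.max(2)-im.min(2)<25)&(im[...,0]>130)).astype(np.uint8)
print('pred plate',pr(.056,(.065,.069)))
E
```

```text
24.2333 [0.5467 0.2398 0.132 ] [ 3.141e+00 -2.000e-03  9.800e-01] ft [-0.2  0.8 -0.5] 0.599
collar (array([0.5483, 0.2386]), np.float64(0.0005), array([251, 198], dtype=int32), array([308, 245], dtype=int32))
plate (array([0.5224, 0.2261]), np.float64(0.0234), array([199, 138], dtype=int32), array([358, 297], dtype=int32))
pred collar (array([357.4, 233.5]), array([379.7, 256.3])) stem (array([364.5, 228.6]), array([375.5, 244.7]))
green [358 235] [378 254]
orange [364 229] [374 246]
pred plate (array([342.4, 229.9]), array([393.4, 269.5]))
```

The lid looks seated: contact came at the expected height, and the collar and stem project where they should. I'll come down on the collar with the fingers open, watching the force.

Emit:
carry_out:
  rows:
    - {"tx":0,"ty":0,"tz":0,"ax":0,"ay":0,"az":0}
    - {"tx":0,"ty":0,"tz":0,"ax":0,"ay":0,"az":0}
    - {"tx":0,"ty":0,"tz":0,"ax":0,"ay":0,"az":0}
    - {"tx":0,"ty":0,"tz":-0.3,"ax":0,"ay":0,"az":0}
    - {"tx":0,"ty":0,"tz":-0.4,"ax":0,"ay":0,"az":0}
    - {"tx":0,"ty":0,"tz":-0.4,"ax":0,"ay":0,"az":0}
    - {"tx":0,"ty":0,"tz":-0.3,"ax":0,"ay":0,"az":0}
    - {"tx":0,"ty":0,"tz":-0.2,"ax":0,"ay":0,"az":0}
    - {"tx":0,"ty":0,"tz":0,"ax":0,"ay":0,"az":0}
    - {"tx":0,"ty":0,"tz":0,"ax":0,"ay":0,"az":0}
  fingers: 0.35

```text
clock: 25.12
tcp_pos: [0.5459, 0.2395, 0.083]
tcp_rot: [-3.141, 0.0, 0.98]
ft_force: [-0.8, 0.2, 0.6]
grip_width: 0.677
grasp_force: 0.0
```

Emit:
carry_out:
  rows:
    - {"tx":0,"ty":0,"tz":-0.1,"ax":0,"ay":0,"az":0}
    - {"tx":0,"ty":0,"tz":-0.1,"ax":0,"ay":0,"az":0}
    - {"tx":0,"ty":0,"tz":-0.1,"ax":0,"ay":0,"az":0}
    - {"tx":0,"ty":0,"tz":-0.1,"ax":0,"ay":0,"az":0}
    - {"tx":0,"ty":0,"tz":0,"ax":0,"ay":0,"az":0}
    - {"tx":0,"ty":0,"tz":0,"ax":0,"ay":0,"az":0}
    - {"tx":0,"ty":0,"tz":0,"ax":0,"ay":0,"az":0}
    - {"tx":0,"ty":0,"tz":0,"ax":0,"ay":0,"az":0}
    - {"tx":0,"ty":0,"tz":0,"ax":0,"ay":0,"az":0}
    - {"tx":0,"ty":0,"tz":0,"ax":0,"ay":0,"az":0}

```text
clock: 25.95
tcp_pos: [0.5461, 0.2395, 0.0712]
tcp_rot: [-3.141, -0.0, 0.98]
ft_force: [0.5, 0.9, -0.0]
grip_width: 0.671
grasp_force: 0.0
```

Emit:
carry_out:
  rows:
    - {"tx":0,"ty":0,"tz":-0.07,"ax":0,"ay":0,"az":0}
    - {"tx":0,"ty":0,"tz":-0.07,"ax":0,"ay":0,"az":0}
    - {"tx":0,"ty":0,"tz":0,"ax":0,"ay":0,"az":0}
    - {"tx":0,"ty":0,"tz":0,"ax":0,"ay":0,"az":0}
    - {"tx":0,"ty":0,"tz":0,"ax":0,"ay":0,"az":0}
    - {"tx":0,"ty":0,"tz":0,"ax":0,"ay":0,"az":0}
    - {"tx":0,"ty":0,"tz":0,"ax":0,"ay":0,"az":0}
    - {"tx":0,"ty":0,"tz":0,"ax":0,"ay":0,"az":0}
    - {"tx":0,"ty":0,"tz":0,"ax":0,"ay":0,"az":0}
    - {"tx":0,"ty":0,"tz":0,"ax":0,"ay":0,"az":0}

```text
clock: 26.78
tcp_pos: [0.546, 0.2395, 0.067]
tcp_rot: [-3.141, -0.0, 0.98]
ft_force: [-0.6, -1.3, -0.6]
grip_width: 0.675
grasp_force: 0.0
```

Emit:
carry_out:
  rows:
    - {"tx":0,"ty":0,"tz":-0.07,"ax":0,"ay":0,"az":0}
    - {"tx":0,"ty":0,"tz":-0.07,"ax":0,"ay":0,"az":0}
    - {"tx":0,"ty":0,"tz":0,"ax":0,"ay":0,"az":0}
    - {"tx":0,"ty":0,"tz":0,"ax":0,"ay":0,"az":0}
    - {"tx":0,"ty":0,"tz":0,"ax":0,"ay":0,"az":0}
    - {"tx":0,"ty":0,"tz":0,"ax":0,"ay":0,"az":0}
    - {"tx":0,"ty":0,"tz":0,"ax":0,"ay":0,"az":0}
    - {"tx":0,"ty":0,"tz":0,"ax":0,"ay":0,"az":0}
    - {"tx":0,"ty":0,"tz":0,"ax":0,"ay":0,"az":0}
    - {"tx":0,"ty":0,"tz":0,"ax":0,"ay":0,"az":0}

```text
clock: 27.62
tcp_pos: [0.546, 0.2395, 0.0627]
tcp_rot: [-3.141, 0.0, 0.98]
ft_force: [-0.2, -0.4, -0.2]
grip_width: 0.674
grasp_force: 0.0
```

Emit:
carry_out:
  rows:
    - {"tx":0,"ty":0,"tz":-0.06,"ax":0,"ay":0,"az":0}
    - {"tx":0,"ty":0,"tz":-0.06,"ax":0,"ay":0,"az":0}
    - {"tx":0,"ty":0,"tz":-0.06,"ax":0,"ay":0,"az":0}
    - {"tx":0,"ty":0,"tz":0,"ax":0,"ay":0,"az":0}
    - {"tx":0,"ty":0,"tz":0,"ax":0,"ay":0,"az":0}
    - {"tx":0,"ty":0,"tz":0,"ax":0,"ay":0,"az":0}
    - {"tx":0,"ty":0,"tz":0,"ax":0,"ay":0,"az":0}
    - {"tx":0,"ty":0,"tz":0,"ax":0,"ay":0,"az":0}
    - {"tx":0,"ty":0,"tz":0,"ax":0,"ay":0,"az":0}
    - {"tx":0,"ty":0,"tz":0,"ax":0,"ay":0,"az":0}

```text
clock: 28.45
tcp_pos: [0.5461, 0.2395, 0.0574]
tcp_rot: [-3.141, -0.0, 0.98]
ft_force: [0.2, -0.4, -0.1]
grip_width: 0.676
grasp_force: 0.0
```

```bash
python3 - <<'E'
from h import *
o=manip.get_obs();print(o['tcp_pos'].round(4),o['ft_force'].round(2),o['torque'].round(2))
im=manip.capture("wrist").astype(int);g=((im[...,1]>1.5*im[...,0])&(im[...,1]>1.3*im[...,2])&(im[...,1]>35)).astype(np.uint8)
b=np.vstack([b for b in blobs(g,(180,170,380,340)) if len(b)>20]);print('green',b.min(0),b.max(0))
# lowest-row dark fingertip outlines: per column, first dark row
d=(im.max(2)<60)
for c in range(195,370,8):
    r=np.nonzero(d[170:,c])[0];print(c,170+r[0] if len(r) else None,end=' | ')
E
```

```text
[0.5461 0.2395 0.0574] [ 0.17 -0.39 -0.05] [-0.01  0.02 -0.01]
green [238 223] [325 302]
195 263 | 203 281 | 211 267 | 219 252 | 227 341 | 235 341 | 243 342 | 251 342 | 259 343 | 267 344 | 275 346 | 283 346 | 291 345 | 299 344 | 307 342 | 315 342 | 323 342 | 331 342 | 339 254 | 347 260 | 355 275 | 363 262 |
```

Emit:
carry_out:
  rows:
    - {"tx":0,"ty":0,"tz":0,"ax":0,"ay":0,"az":0}
    - {"tx":0,"ty":0,"tz":0,"ax":0,"ay":0,"az":0}
    - {"tx":0,"ty":0,"tz":0,"ax":0,"ay":0,"az":0}
    - {"tx":0,"ty":0,"tz":0,"ax":0,"ay":0,"az":0}
    - {"tx":0,"ty":0,"tz":0,"ax":0,"ay":0,"az":0}
    - {"tx":0,"ty":0,"tz":0,"ax":0,"ay":0,"az":0}
    - {"tx":0,"ty":0,"tz":0,"ax":0,"ay":0,"az":0}
    - {"tx":0,"ty":0,"tz":0,"ax":0,"ay":0,"az":0}
    - {"tx":0,"ty":0,"tz":0,"ax":0,"ay":0,"az":0}
    - {"tx":0,"ty":0,"tz":0,"ax":0,"ay":0,"az":0}
  fingers: -1
  grip_force: 40

```text
clock: 29.33
tcp_pos: [0.5461, 0.2395, 0.0579]
tcp_rot: [3.141, -0.0, 0.98]
ft_force: [-3.7, 0.0, 7.6]
grip_width: 0.512
grasp_force: 39.6
```

Emit:
carry_out:
  rows:
    - {"tx":0,"ty":0,"tz":0,"ax":0,"ay":0,"az":0}
    - {"tx":0,"ty":0,"tz":0,"ax":0,"ay":0,"az":0}
    - {"tx":0,"ty":0,"tz":0.05,"ax":0,"ay":0,"az":0}
    - {"tx":0,"ty":0,"tz":0.07,"ax":0,"ay":0,"az":0}
    - {"tx":0,"ty":0,"tz":0.08,"ax":0,"ay":0,"az":0}
    - {"tx":0,"ty":0,"tz":0.08,"ax":0,"ay":0,"az":0}
    - {"tx":0,"ty":0,"tz":0.05,"ax":0,"ay":0,"az":0}
    - {"tx":0,"ty":0,"tz":0,"ax":0,"ay":0,"az":0}
    - {"tx":0,"ty":0,"tz":0,"ax":0,"ay":0,"az":0}
    - {"tx":0,"ty":0,"tz":0,"ax":0,"ay":0,"az":0}
  grip_force: 60

```text
clock: 30.17
tcp_pos: [0.546, 0.2395, 0.0671]
tcp_rot: [-3.141, 0.0, 0.98]
ft_force: [0.6, 0.7, -1.4]
grip_width: 0.502
grasp_force: 60.9
```

```bash
python3 - <<'E'
from h import *
f=[]
for i in range(6):
    s=manip.capture("scene");o=manip.get_obs();f.append([*o['ft_force'],*o['torque']])
print(np.mean(f,0).round(2),o['tcp_pos'].round(4),o['grip_width'],o['clock'])
cv2.imwrite("pics/s12.png",s[:,:,::-1])
for n in('green','orange'):
    for b in blobs(mask(s,n),(330,180,410,300),8)[:2]:print(n,b.min(0),b.max(0))
E
```

```text
[-0.34  0.13 -1.04  0.02  0.01  0.01] [0.5459 0.2395 0.0671] 0.49750823728598903 30.4667
green [360 234] [379 251]
green [363 232] [364 238]
orange [364 229] [374 243]
```

The load is 1.04 N, so only the cover is being held, and the stem hasn't moved. I'll go straight up.

Emit:
carry_out:
  rows:
    - {"tx":0,"ty":0,"tz":0.1,"ax":0,"ay":0,"az":0}
    - {"tx":0,"ty":0,"tz":0.2,"ax":0,"ay":0,"az":0}
    - {"tx":0,"ty":0,"tz":0.2,"ax":0,"ay":0,"az":0}
    - {"tx":0,"ty":0,"tz":0.2,"ax":0,"ay":0,"az":0}
    - {"tx":0,"ty":0,"tz":0.2,"ax":0,"ay":0,"az":0}
    - {"tx":0,"ty":0,"tz":0.2,"ax":0,"ay":0,"az":0}
    - {"tx":0,"ty":0,"tz":0.2,"ax":0,"ay":0,"az":0}
    - {"tx":0,"ty":0,"tz":0.2,"ax":0,"ay":0,"az":0}
    - {"tx":0,"ty":0,"tz":0.2,"ax":0,"ay":0,"az":0}
    - {"tx":0,"ty":0,"tz":0.2,"ax":0,"ay":0,"az":0}

```text
clock: 31.3
tcp_pos: [0.546, 0.2395, 0.1249]
tcp_rot: [-3.141, -0.0, 0.98]
ft_force: [-0.3, -0.1, -0.7]
grip_width: 0.502
grasp_force: 60.9
```

Emit:
carry_out:
  rows:
    - {"tx":0,"ty":0,"tz":0.2,"ax":0,"ay":0,"az":0}
    - {"tx":0,"ty":0,"tz":0.2,"ax":0,"ay":0,"az":0}
    - {"tx":0,"ty":0,"tz":0.2,"ax":0,"ay":0,"az":0}
    - {"tx":0,"ty":0,"tz":0.2,"ax":0,"ay":0,"az":0}
    - {"tx":0,"ty":0,"tz":0.2,"ax":0,"ay":0,"az":0}
    - {"tx":0,"ty":0,"tz":0.1,"ax":0,"ay":0,"az":0}
    - {"tx":0,"ty":0,"tz":0,"ax":0,"ay":0,"az":0}
    - {"tx":0,"ty":0,"tz":0,"ax":0,"ay":0,"az":0}
    - {"tx":0,"ty":0,"tz":0,"ax":0,"ay":0,"az":0}
    - {"tx":0,"ty":0,"tz":0,"ax":0,"ay":0,"az":0}

```text
clock: 32.13
tcp_pos: [0.5458, 0.2394, 0.1568]
tcp_rot: [-3.141, 0.001, 0.98]
ft_force: [-0.4, 0.2, -0.6]
grip_width: 0.499
grasp_force: 60.9
```

Emit:
carry_out:
  rows:
    - {"tx":0,"ty":0,"tz":0,"ax":0,"ay":0,"az":0}
    - {"tx":0,"ty":0,"tz":0,"ax":0,"ay":0,"az":0}
    - {"tx":0,"ty":0,"tz":0,"ax":0,"ay":0,"az":0}
    - {"tx":0,"ty":0,"tz":0,"ax":0,"ay":0,"az":0}
    - {"tx":0,"ty":0,"tz":0,"ax":0,"ay":0,"az":0}
    - {"tx":0,"ty":0,"tz":0,"ax":0,"ay":0,"az":0}
    - {"tx":0,"ty":0,"tz":0,"ax":0,"ay":0,"az":0}
    - {"tx":0,"ty":0,"tz":0,"ax":0,"ay":0,"az":0}
    - {"tx":0,"ty":0,"tz":0,"ax":0,"ay":0,"az":0}
    - {"tx":0,"ty":0,"tz":0,"ax":0,"ay":0,"az":0}

```text
clock: 32.97
tcp_pos: [0.546, 0.2395, 0.1572]
tcp_rot: [-3.141, 0.0, 0.98]
ft_force: [-0.2, 0.3, -1.1]
grip_width: 0.5
grasp_force: 60.9
```

```bash
python3 - <<'E'
from h import *
s=manip.capture("scene");o=manip.get_obs();print(o)
cv2.imwrite("pics/s13.png",s[:,:,::-1])
for n in('green','orange'):
    for b in blobs(mask(s,n),(330,150,410,300),8)[:3]:print(n,b.min(0),b.max(0))
a=np.linspace(0,2*np.pi,200);c=(.546,.2395)
for n,r,zz in(('collar',.023,(.164,.188)),('stem',.01,(.065,.123)),('flange',.05,(.06,.065))):
    p=np.vstack([proj("scene",np.c_[c[0]+r*np.cos(a),c[1]+r*np.sin(a),np.full(200,z)]) for z in zz]);print(n,p.min(0).round(1),p.max(0).round(1))
E
```

```text
{'clock': 33.0167, 'qpos': array([4.13267965e-01, 4.25449696e-01, 1.38668551e-01, 1.28422067e+00,
       2.07538583e-04, 2.57439464e+00]), 'qvel': array([-0.00149686,  0.00151884,  0.00083164,  0.00032745,  0.00066289,
       -0.00135555]), 'joint_efforts': array([-4.48240744e-04, -8.79666424e+01,  4.89605856e+01,  4.48089602e-03,
        2.02691308e-04, -1.46132612e-05]), 'tcp_pos': array([0.54599771, 0.23950947, 0.15719641]), 'tcp_rot': array([-3.14130721e+00,  6.18046353e-05,  9.80465966e-01]), 'ft_force': array([ 0.75361371,  0.744627  , -0.38037245]), 'torque': array([ 0.00177763,  0.03884856, -0.02449076]), 'grasp_force': 60.93515457585454, 'grip_width': 0.4992185386409761}
green [364 202] [385 223]
orange [345 235] [389 268]
collar [362.  202.8] [386.1 226.8]
stem [363.  228.6] [375.4 252.9]
flange [344.9 232.9] [390.3 268.6]
```

The inner lid's flange sits where a seated lid should project, and the cover hangs level about 10 cm above where it lay. I'll hand it in.

```bash
python3 -c "
from workcell import manip;print(manip.finish_job())"
```

```text
the job is handed in; nothing more can be done
None
```

The job is handed in and I got no verdict back: both vials are in their matching tins, the inner lid measures as seated on the red tin, and the arm is holding the cover level about 10 cm above where it lay.

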